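# Charge a mill jar with grinding balls and close it

### The arm

A 6-joint arm with a two-finger parallel gripper is mounted at the origin on the work surface. World frame = base frame: x ahead of the robot, y to its left, z up, the work surface at z = 0. Lengths are in m, angles in rad, forces in N, time in s.
With the tool pointing down it reaches from about 0.25 to 0.725 m from the base axis. Payload 4 kg.
Tool frame: the origin (TCP) lies midway between the tips of the shut fingers; the grasp point (between the pads) lies ctrl.hold_point_z behind it (ctrl.hold_point_z is the distance from the TCP to the grasp point, in m); z points along the fingers, x is the direction in which the jaws open and shut, and the axes are right-handed (so a half turn about z gives the same grasp; the last joint's range is limited). The gripper opens to 85 mm and grips with 20 to 120 N. Pads are 22 mm wide; open, the fingers measure 114 mm over their backs; the gripper's body (76 mm by 85 mm) begins 54 mm behind the grasp point. The pads swing forward as they close: fully open they stand 13 mm farther back than shut.
Start: joints at [-1.22, 0.241, 0.005, 1.335, 0, 1.571], TCP at [0.172, -0.47, 0.231] pointing down, gripper open.
Joint ranges: [-2.72, 2.72], [-1.05, 1.87], [-1.09, 1.28], [-1.99, 2.15], [-1.42, 1.44], [-3.14, 3.14]. Speed limits (rad/s): [2.79, 2.79, 3.14, 3.14, 3.14, 3.14].

### API

Orientations are given as a unit quaternion [x, y, z, w].
In Python, from bench import ctrl gives the robot as it stands.
- The arm moves only by the tool jog_arm, never from a script. Its argument "increments" is a list of rows, each a list of 7 numbers: the finger opening in mm, from 0 to 85.4, then the shift along the tool's x, y, z in mm, then the turn, a rotation vector about the tool's x, y, z in degrees. A call has exactly 5 rows; each row shifts and turns the commanded pose from where the row before left it, along the tool's axes as they then stand; what a row does not reach is not made up. A row lasts 1/12 s, in which the tool goes at most 41.7 mm and 7.16 degrees, less where a joint would pass 70% of its speed; a pose out of reach is approached as far as the arm can. A call is refused whole if a number of a shift passes 41.7 or a number of a turn 7.16, either way. A call with a gripper value outside its range is refused whole. The fingers move at their own pace and stop on an object; the grip force is fixed at half the most. Time passes only in rows, so rows that do not move let the fingers close, or fill a call up. It gives the time, the measured TCP pose, the force and the opening at its end, in the units of the state.
- ctrl.get_obs(): the state, without advancing time (a new reading comes with each control period).
- ctrl.snapshot(name): name is "side" or "top"; returns the picture (480x640x3 uint8, blue, green, red); there is no depth.
- ctrl.calibration(name): a dict with "fov_y" (degrees; the focal length in pixels is half the picture's height over the tangent of half this angle, whatever the lens; pixels are square), "cx", "cy" (the principal point, pixels), "D" ([k1, k2, p1, p2, k3] as OpenCV has them; the pictures are not rectified), "world_from_camera" (4x4, takes a point from camera to world coordinates). Camera axes: x right, y up, looking along -z (the intrinsics and any distortion apply to the point x, -y, -z); pixel columns grow to the right and rows downward; lengths in m; the calibration is good to about 2 mm. A picture is of the moment at which its call begins. calibration takes no time and is no camera call.
- ctrl.hand_in(): hands the job in, once; it reports no verdict.
Trained networks look in the newest picture that a camera, given by its name, has taken for a name from the list of things; names that differ only in an ending like _2 or _b are one class to them, and where a whole thing is asked for, a point or a joint stands for the part that bears it (a point fixed in the world has none). Each returns a list of dicts, best first, with "p" (0 to 1); they miss things now and then, are a little off and sometimes report something else, mostly with a low value. They report only what shows in the picture. A call takes as long as a camera call.
- ctrl.look_for(camera, query): "xy" ([column, row] in pixels, amid what is visible of it).
- ctrl.cut_out(camera, query): "mask" (480x640 bool, what is visible of it) and "xy" ([column, row] in pixels, amid what is visible of it).
- ctrl.tip_of(camera, query): "xy" ([column, row] in pixels: a listed point, or the origin of a listed thing).
The state is a dict: "time": time; "qpos": joint angles; "qvel": joint speeds; "joint_torque": joint torques, N m; "ee_pos": TCP position; "ee_rot": TCP orientation; "contact_force": force on the tool from outside, world axes, zero at the start; "wrist_torque": the same for the moment, N m; "finger_gap": opening from 0.0 (shut) to 1.0 (fully open).
Only numpy, scipy, OpenCV 4.12 (cv2) and the standard library are available. Lean on these libraries where they do the work, as an engineer would, in place of code of your own. Each camera call takes 0.05 s, during which the arm holds its last target. There are 200 camera calls.

### The job

Pour all eight grinding balls from the steel beaker into the open mill jar without spilling any onto the bench, and stand the beaker back upright on the bench. Then set the loose lid gently on that jar so that it is fully seated, leaving the jar where it stands and the other jar and the bowls undisturbed.

Things in the scene. Friction and masses are not known exactly. Their poses are not given: they have to be found in the camera images.
- cup: Stainless steel beaker holding the balls; the only steel thing here, loose. 80 mm high, slightly conical: outside diameter 55 mm at the foot, 72 mm at the rim (64 mm at height 45 mm, 67 mm at 56 mm); wall 2.5 mm, floor 6 mm; no handle or spout. 0.09 to 0.18 kg empty; the balls fill it to about 57 mm. Origin: centre of its underside; z along its axis towards the mouth.
- jar: Open ivory alumina mill jar, empty at the start: thick-walled cylinder, 94 mm outside diameter, 92 mm high, mouth and bore 73 mm wide and straight, floor 12 mm thick, 0.95 kg, standing loose. Origin: centre of its underside; z up its axis. The similar jar beside it already has its lid on.
- lid: Loose ivory alumina lid of the open jar, right side up on the bench, 0.24 to 0.36 kg: plug 62 mm diameter from z = 0 to 7 mm that enters the jar's mouth, flange 90 mm diameter to z = 17 mm, round grip knob 26 mm diameter to z = 46 mm. Origin: centre of the plug's underside, z up. Seated, the flange rests on the rim and the lid's origin is 85 mm above the jar's.
- full_jar: Bystander: a second mill jar like the first, already charged and with the same kind of lid on (92 mm jar, 131 mm to the top of its knob, 94 mm diameter), standing loose. Leave it alone. Origin: centre of its underside.
- bowls: Bystander: two nested unfired brown clay bowls, 122 mm diameter, 88 mm high together, standing loose behind the work. Leave them alone. Origin: centre of the underside.
- setter: Bystander: white round kiln setter, a disc 164 mm diameter with a raised boss, 80 mm high in all, fixed to the bench. Origin: centre of the underside.
- ball0_center (a point): Centre of grinding ball 1 of 8: smooth ivory alumina ball, 22 mm diameter, 20 g, rolls freely; starts in the steel beaker.
- ball1_center (a point): Centre of grinding ball 2 of 8: smooth ivory alumina ball, 22 mm diameter, 20 g, rolls freely; starts in the steel beaker.
- ball2_center (a point): Centre of grinding ball 3 of 8: smooth ivory alumina ball, 22 mm diameter, 20 g, rolls freely; starts in the steel beaker.
- ball3_center (a point): Centre of grinding ball 4 of 8: smooth ivory alumina ball, 22 mm diameter, 20 g, rolls freely; starts in the steel beaker.
- ball4_center (a point): Centre of grinding ball 5 of 8: smooth ivory alumina ball, 22 mm diameter, 20 g, rolls freely; starts in the steel beaker.
- ball5_center (a point): Centre of grinding ball 6 of 8: smooth ivory alumina ball, 22 mm diameter, 20 g, rolls freely; starts in the steel beaker.
- ball6_center (a point): Centre of grinding ball 7 of 8: smooth ivory alumina ball, 22 mm diameter, 20 g, rolls freely; starts in the steel beaker.
- ball7_center (a point): Centre of grinding ball 8 of 8: smooth ivory alumina ball, 22 mm diameter, 20 g, rolls freely; starts in the steel beaker.

How it is judged:
On the way, in this order (a step that is already met when the one before it is completed fails the run):
1. All eight balls are inside the open jar, which still stands upright in its place (horizontal distance between each of ball0_center, ball1_center, ball2_center, ball3_center, ball4_center, ball5_center, ball6_center, ball7_center and jar below 0.038 m and z of ball0_center in the frame of jar between 0.015 and 0.082 m and z of ball1_center in the frame of jar between 0.015 and 0.082 m and z of ball2_center in the frame of jar between 0.015 and 0.082 m and z of ball3_center in the frame of jar between 0.015 and 0.082 m and z of ball4_center in the frame of jar between 0.015 and 0.082 m and z of ball5_center in the frame of jar between 0.015 and 0.082 m and z of ball6_center in the frame of jar between 0.015 and 0.082 m and z of ball7_center in the frame of jar between 0.015 and 0.082 m and angle between jar's own z axis and vertical below 0.05 rad and height (world z) of jar below 0.01 m and distance of jar from where it was at the start of the episode below 0.04 m), for 0.2 s.
2. The beaker stands upright on the bench, let go (angle between cup's own z axis and vertical below 0.08 rad and height (world z) of cup between -0.006 and 0.006 m and linear speed of cup below 0.02 m/s and contact force between the fingers and cup below 0.05 N), for 0.2 s.
At the end, for the whole second after the job is handed in: All balls in the jar; jar upright, within 40 mm of its start; beaker upright on the bench (0.08 rad), at rest, released; lid plug in the mouth, flange on the rim (height -3/+2.5 mm, centred within 7 mm, level with the jar within 0.05 rad), at rest, released (all of step 1 and all of step 2 and z of lid in the frame of jar between 0.082 and 0.0875 m and angle between the z axis of lid and the z axis of jar, either way round below 0.05 rad and angle between lid's own z axis and vertical below 0.2 rad and horizontal distance between lid and jar below 0.007 m and linear speed of lid below 0.02 m/s and contact force between the fingers and lid below 0.05 N); the robot touches nothing.
It fails at once if A ball is spilled: it touches down on the bench or falls off it (height (world z) of any of ball0_center, ball1_center, ball2_center, ball3_center, ball4_center, ball5_center, ball6_center, ball7_center below 0.0135 m).
It fails at once if The lid is dropped (falls faster than 0.6 m/s out of the fingers, a fall of about 18 mm) (linear speed of lid above 0.6 m/s and contact force between the fingers and lid below 0.05 N).
It fails at once if The lid is rammed onto the jar (over 80 N between them) (contact force between lid and jar above 80 N).
It fails at once if The lidded jar or the bowls are shifted by more than 20 mm or tipped ((distance of full_jar from where it was at the start of the episode above 0.02 m or angle between full_jar's own z axis and vertical above 0.15 rad) or (distance of bowls from where it was at the start of the episode above 0.02 m or angle between bowls's own z axis and vertical above 0.15 rad)).
It also fails if it takes over 61 s, if anything falls off the work surface, if the arm or the gripper's body presses on something with over 40 N, if the wrist force passes 120 N, or if a joint passes its speed limit or range.

## Working session

There is one attempt and no reset: what is moved stays moved. The work goes in short steps, Python scripts to look and compute and a tool call to move; the robot and the scene stay as the last step left them, time stands still between calls to the robot, and variables do not carry over. Pictures are saved under pics/ and viewed, about 8 in all and at most 12, crops included, and the job is handed in when it is done.

Besides the shell and the picture viewer there is one more tool, called after "Call:" as name(argument=value, ...) on one line, values as JSON. jog_arm: Moves the arm, as the interface text tells. Its arguments: {"type":"object","properties":{"increments":{"type":"array","items":{"type":"array","items":{"type":"number"}}}},"required":["increments"]}

```bash
mkdir -p pics; ls
cat > h.py <<'E'
import numpy as np, cv2
from bench import ctrl
from scipy.spatial.transform import Rotation as R
def cam(n):
    c=ctrl.calibration(n); f=240/np.tan(np.radians(c["fov_y"])/2)
    return np.array([[f,0,c["cx"]],[0,f,c["cy"]],[0,0,1.]]),np.array(c["D"],float),np.array(c["world_from_camera"])
F=np.diag([1,-1,-1.])
def ray(n,xy):
    K,D,T=cam(n); u=cv2.undistortPoints(np.array([[xy]],float),K,D)[0,0]
    return T[:3,3],T[:3,:3]@F@np.array([u[0],u[1],1])
def on_z(n,xy,z):
    o,d=ray(n,xy); return o+d*(z-o[2])/d[2]
def proj(n,P):
    K,D,T=cam(n); P=np.atleast_2d(P).astype(float)
    pc=(P-T[:3,3])@T[:3,:3]@F
    return cv2.projectPoints(pc,np.zeros(3),np.zeros(3),K,D)[0][:,0]
def circ(c,z,r,n=60):
    a=np.linspace(0,2*np.pi,n); return np.c_[c[0]+r*np.cos(a),c[1]+r*np.sin(a),0*a+z]
E
python3 - <<'E'
from h import *
o=ctrl.get_obs(); print(o["time"],o["ee_pos"],o["ee_rot"],ctrl.hold_point_z,o["finger_gap"])
for n in("top","side"):
    im=ctrl.snapshot(n); cv2.imwrite(f"pics/{n}0.png",im)
    K,D,T=cam(n); print(n,K[0,0],K[:2,2],D,T.round(3).tolist())
    for q in("cup","jar","lid","full_jar","bowls","setter"):
        print(q,[(np.round(d["xy"]),round(d["p"],2)) for d in ctrl.tip_of(n,q)][:3],[(np.round(d["xy"]),round(d["p"],2),d["mask"].sum()) for d in ctrl.cut_out(n,q)][:3])
E
```

```text
pics
0.0 [ 0.17158719 -0.46896112  0.23042034] [ 8.19629498e-01 -5.72893016e-01 -8.50232100e-04 -5.96351982e-04] 0.0187 0.9981465739587857
top 439.5188142718846 [327.19209078 242.46838671] [-0.02810291  0.          0.          0.          0.        ] [[-0.01, 0.998, -0.066, 0.544], [-1.0, -0.009, 0.013, 0.019], [0.013, 0.066, 0.998, 0.834], [0.0, 0.0, 0.0, 1.0]]
cup [(array([195., 315.]), 0.66)] [(array([180., 322.]), 0.93, np.int64(911))]
jar [(array([374., 274.]), 0.96)] [(array([203., 319.]), 0.66, np.int64(72)), (array([380., 275.]), 0.57, np.int64(2496))]
lid [(array([283., 309.]), 0.64), (array([202., 316.]), 0.62), (array([460., 311.]), 0.38)] [(array([284., 311.]), 0.83, np.int64(1817)), (array([190., 323.]), 0.35, np.int64(119))]
full_jar [(array([463., 310.]), 0.7)] []
bowls [(array([407., 162.]), 0.76), (array([183., 319.]), 0.69)] [(array([414., 150.]), 0.96, np.int64(3933)), (array([287., 311.]), 0.25, np.int64(1880))]
setter [(array([237., 165.]), 0.79)] [(array([234., 161.]), 0.73, np.int64(6570))]
side 447.77483187677853 [323.16386446 237.38025086] [-0.08518799  0.          0.          0.          0.        ] [[0.986, 0.106, -0.127, 0.527], [-0.165, 0.607, -0.778, -0.526], [-0.005, 0.788, 0.616, 0.486], [0.0, 0.0, 0.0, 1.0]]
cup [(array([229., 200.]), 0.57)] [(array([226., 177.]), 0.66, np.int64(1550))]
jar [(array([282., 315.]), 0.65)] [(array([282., 292.]), 0.77, np.int64(5443))]
lid [] [(array([232., 246.]), 0.89, np.int64(1449))]
full_jar [(array([238., 424.]), 0.64)] [(array([228., 397.]), 0.62, np.int64(9431))]
bowls [(array([436., 328.]), 0.9)] [(array([445., 298.]), 0.58, np.int64(7036))]
setter [(array([376., 202.]), 0.96)] [(array([376., 189.]), 0.91, np.int64(5028)), (array([231., 395.]), 0.55, np.int64(9251))]
```

View pics/top0.png

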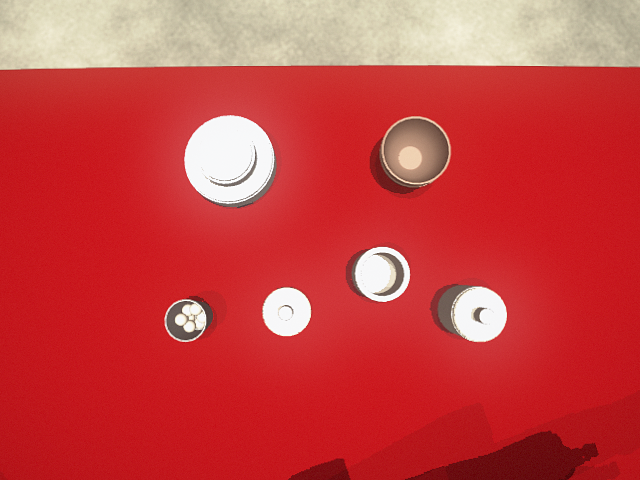

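View pics/side0.png

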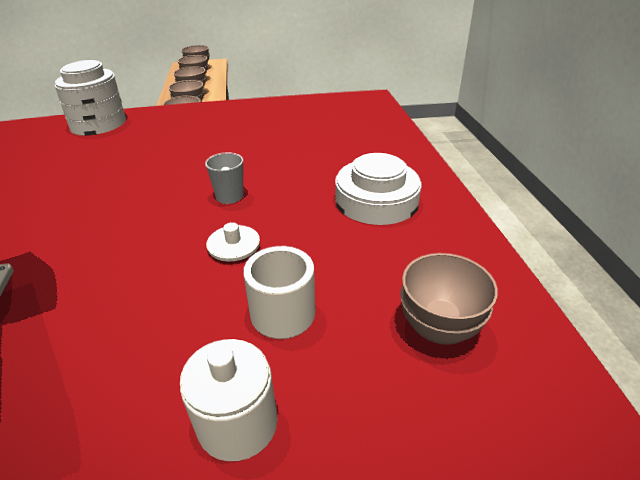

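```bash
cat > fit.py <<'E'
from h import *
from scipy.optimize import minimize
PROF=dict(cup=[(0,.0275),(.045,.032),(.08,.036)],jar=[(0,.047),(.092,.047)],lid=[(.007,.045),(.017,.045),(.017,.013),(.046,.013)],
 full_jar=[(0,.047),(.092,.047),(.092,.045),(.102,.045),(.102,.013),(.131,.013)],bowls=[(.088,.061)],setter=[])
def sil(n,c,prof,up=4,z0=0):
    m=np.zeros((480*up,640*up),np.uint8)
    for a,b in zip(prof[:-1],prof[1:]):
        p=np.vstack([proj(n,circ(c,a[0]+z0,a[1])),proj(n,circ(c,b[0]+z0,b[1]))])
        cv2.fillConvexPoly(m,cv2.convexHull(((p+.5)*up).astype(np.int32)),255)
    return cv2.resize(m,(640,480),interpolation=cv2.INTER_AREA)/255.
def nonred(im):
    b,g,r=[im[...,i].astype(float) for i in range(3)]
    return (np.minimum(g,b)>0.45*r)*1.
def fit(n,q,seed,im,z0=0):
    fg=nonred(im)
    m0=cv2.dilate(sil(n,seed,PROF[q],1,z0),np.ones((9,9)))>0
    f=lambda x:-( (fg*m0*(s:=sil(n,x,PROF[q],4,z0))).sum()/np.maximum(fg*m0,s).sum())
    r=minimize(f,seed,method="Nelder-Mead",options=dict(initial_simplex=[seed,np.add(seed,(.006,0)),np.add(seed,(0,.006))],xatol=1e-4,fatol=1e-5))
    return r.x.round(4),round(-r.fun,3)
E
python3 - <<'E'
from fit import *
I={n:cv2.imread(f"pics/{n}0.png") for n in("top","side")}
S=dict(cup=(on_z("top",(186,320),.08)),lid=on_z("top",(287,311),.017),jar=on_z("top",(381,274),.092),full_jar=on_z("top",(478,314),.1))
for q,s in S.items():
    for n in I: print(q,n,s[:2].round(4),*fit(n,q,s[:2],I[n]))
print("bowls",on_z("top",(415,152),.088),"setter",on_z("top",(230,160),.06))
E
```

```text
cup top [0.4644 0.2499] [0.4642 0.2517] 0.974
cup side [0.4644 0.2499] [0.4629 0.2548] 0.978
lid top [0.4725 0.0832] [0.4722 0.0848] 0.979
lid side [0.4725 0.0832] [0.4715 0.0858] 0.884
jar top [ 0.5394 -0.0813] [ 0.5398 -0.0831] 0.979
jar side [ 0.5394 -0.0813] [ 0.5393 -0.0787] 0.957
full_jar top [ 0.471  -0.2415] [ 0.4706 -0.2445] 0.978
full_jar side [ 0.471  -0.2415] [ 0.4699 -0.2419] 0.967
bowls [ 0.74947608 -0.14479865  0.088     ] setter [0.74472447 0.18065198 0.06      ]
```

```bash
cat > plan.py <<'E'
from h import *
import sys
def Rot(az,p,roll):
    az,p=np.radians([az,p]); r=np.array([np.cos(az),np.sin(az),0]); l=np.array([-r[1],r[0],0]); u=np.array([0,0,1.])
    z=np.cos(p)*r-np.sin(p)*u
    return R.from_matrix(np.c_[l,np.cross(z,l),z])*R.from_rotvec([0,0,roll],degrees=True)
def pose(az,r,z,p,roll):
    return np.array([r*np.cos(np.radians(az)),r*np.sin(np.radians(az)),z]),Rot(az,p,roll)
def now():
    o=ctrl.get_obs(); return np.array(o["ee_pos"]),R.from_quat(o["ee_rot"])
def emit(targets,grip,start=None):
    "targets: list of (pos,Rotation) per row; prints rounded rows with error carry"
    P,Q=start or now(); out=[]
    for p,q in targets:
        s=np.round(Q.inv().apply(p-P)*1000,0); w=np.round((Q.inv()*q).as_rotvec(degrees=True),1)
        out.append([grip,*map(float,s),*map(float,w)])
        P=P+Q.apply(s/1000); Q=Q*R.from_rotvec(w,degrees=True)
    while len(out)%5: out.append([grip]+[0.]*6)
    a=np.array(out); print("max",np.linalg.norm(a[:,1:4],axis=1).max(),np.linalg.norm(a[:,4:],axis=1).max().round(2))
    for i in range(0,len(out),5): print(str(out[i:i+5]).replace(".0,",",").replace(".0]","]").replace("-0,","0,").replace("-0]","0]").replace(" ",""))
    return P,Q
def lin(A,B,n):
    "straight line + slerp"
    w=(A[1].inv()*B[1]).as_rotvec()
    return [(A[0]+(B[0]-A[0])*t,A[1]*R.from_rotvec(w*t)) for t in np.linspace(0,1,n+1)[1:]]
def cyl(a,b,n):
    return [pose(*(np.array(a)+(np.array(b)-a)*t)) for t in np.linspace(0,1,n+1)[1:]]
E
python3 - <<'E'
from plan import *
emit(cyl((-69.9,.4994,.2304,90,90),(28.6,.44,.22,18,0),25),85)
E
```

```text
max 34.249087579087416 8.13
[[85,-4,-34,1,0,2.9,-7.5],[85,-2,-34,1,0,2.9,-7.6],[85,1,-34,0,0.1,2.9,-7.5],[85,3,-34,0,0,3,-7.5],[85,5,-33,-1,0.1,3,-7.4]]
[[85,7,-33,0,0,3,-7.4],[85,9,-32,-1,0,3.2,-7.3],[85,11,-32,-1,0,3.2,-7.3],[85,13,-30,-1,-0.1,3.3,-7.2],[85,14,-29,-1,-0.1,3.4,-7.1]]
[[85,17,-28,-1,-0.2,3.5,-7],[85,18,-27,-2,-0.3,3.6,-6.9],[85,20,-26,-1,-0.4,3.7,-6.7],[85,21,-24,-2,-0.5,3.8,-6.7],[85,23,-23,-2,-0.7,3.8,-6.5]]
[[85,24,-21,-2,-0.8,3.9,-6.5],[85,25,-19,-2,-1,4,-6.2],[85,26,-17,-3,-1.2,4,-6.1],[85,28,-16,-2,-1.4,4,-6],[85,28,-13,-3,-1.6,4.1,-5.8]]
[[85,28,-12,-2,-1.8,4,-5.6],[85,29,-9,-3,-2.1,4.1,-5.4],[85,30,-8,-3,-2.2,3.9,-5.3],[85,30,-6,-3,-2.6,3.9,-5.1],[85,30,-3,-3,-2.7,3.9,-4.9]]
```

Run:
```python
from plan import *
emit(cyl((-69.9,.4994,.2304,90,90),(28.6,.44,.22,18,0),30),85)
```

```text
max 29.068883707497267 6.78
[[85,-3,-28,1,0,2.4,-6.3],[85,-2,-29,0,0,2.4,-6.3],[85,1,-28,1,0,2.4,-6.2],[85,1,-29,0,0.1,2.5,-6.3],[85,3,-28,-1,0,2.5,-6.2]]
[[85,5,-27,0,0.1,2.5,-6.2],[85,6,-28,0,0,2.5,-6.2],[85,7,-27,-1,0,2.6,-6.1],[85,9,-26,0,0,2.7,-6.1],[85,10,-26,-1,0,2.7,-6]]
[[85,11,-25,-1,-0.1,2.8,-6],[85,13,-24,-1,-0.1,2.8,-5.9],[85,14,-23,-1,-0.2,2.9,-5.8],[85,15,-23,-1,-0.2,3,-5.8],[85,16,-22,-1,-0.3,3,-5.7]]
[[85,17,-20,-1,-0.4,3.1,-5.6],[85,18,-20,-2,-0.4,3.2,-5.5],[85,19,-18,-1,-0.6,3.2,-5.5],[85,21,-18,-2,-0.7,3.2,-5.3],[85,21,-16,-2,-0.8,3.3,-5.2]]
[[85,21,-15,-2,-0.9,3.4,-5.2],[85,22,-13,-2,-1.1,3.3,-5],[85,23,-13,-1,-1.2,3.4,-4.9],[85,24,-11,-2,-1.3,3.4,-4.9],[85,24,-9,-3,-1.5,3.4,-4.7]]
[[85,24,-9,-2,-1.7,3.3,-4.5],[85,25,-6,-2,-1.8,3.4,-4.5],[85,25,-6,-2,-2,3.2,-4.3],[85,25,-4,-3,-2.1,3.3,-4.2],[85,25,-3,-2,-2.3,3.1,-4.1]]
```

Call:
jog_arm(increments=[[85, -3, -28, 1, 0, 2.4, -6.3], [85, -2, -29, 0, 0, 2.4, -6.3], [85, 1, -28, 1, 0, 2.4, -6.2], [85, 1, -29, 0, 0.1, 2.5, -6.3], [85, 3, -28, -1, 0, 2.5, -6.2]])

```text
time: 1.72
ee_pos: [0.2924, -0.3921, 0.229]
ee_rot: [0.94, -0.325, 0.088, 0.06]
contact_force: [0.7, 0.9, -0.2]
finger_gap: 0.998
```

Call:
jog_arm(increments=[[85, 5, -27, 0, 0.1, 2.5, -6.2], [85, 6, -28, 0, 0, 2.5, -6.2], [85, 7, -27, -1, 0, 2.6, -6.1], [85, 9, -26, 0, 0, 2.7, -6.1], [85, 10, -26, -1, 0, 2.7, -6]])

```text
time: 2.13
ee_pos: [0.3839, -0.2875, 0.2273]
ee_rot: [0.976, -0.057, 0.174, 0.115]
contact_force: [0.1, -0.0, -0.2]
finger_gap: 0.996
```

Call:
jog_arm(increments=[[85, 11, -25, -1, -0.1, 2.8, -6], [85, 13, -24, -1, -0.1, 2.8, -5.9], [85, 14, -23, -1, -0.2, 2.9, -5.8], [85, 15, -23, -1, -0.2, 3, -5.8], [85, 16, -22, -1, -0.3, 3, -5.7]])

```text
time: 2.55
ee_pos: [0.4402, -0.1639, 0.2255]
ee_rot: [0.929, 0.203, 0.261, 0.168]
contact_force: [0.9, 0.1, -0.1]
finger_gap: 0.993
```

Call:
jog_arm(increments=[[85, 17, -20, -1, -0.4, 3.1, -5.6], [85, 18, -20, -2, -0.4, 3.2, -5.5], [85, 19, -18, -1, -0.6, 3.2, -5.5], [85, 21, -18, -2, -0.7, 3.2, -5.3], [85, 21, -16, -2, -0.8, 3.3, -5.2]])

```text
time: 2.97
ee_pos: [0.4585, -0.032, 0.2241]
ee_rot: [0.806, 0.429, 0.346, 0.217]
contact_force: [0.0, 0.3, 0.3]
finger_gap: 0.995
```

Call:
jog_arm(increments=[[85, 21, -15, -2, -0.9, 3.4, -5.2], [85, 22, -13, -2, -1.1, 3.3, -5], [85, 23, -13, -1, -1.2, 3.4, -4.9], [85, 24, -11, -2, -1.3, 3.4, -4.9], [85, 24, -9, -3, -1.5, 3.4, -4.7]])

```text
time: 3.38
ee_pos: [0.4502, 0.0983, 0.2429]
ee_rot: [0.629, 0.603, 0.418, 0.255]
contact_force: [0.3, 0.5, -0.1]
finger_gap: 0.994
```

Call:
jog_arm(increments=[[85, 24, -9, -2, -1.7, 3.3, -4.5], [85, 25, -6, -2, -1.8, 3.4, -4.5], [85, 25, -6, -2, -2, 3.2, -4.3], [85, 25, -4, -3, -2.1, 3.3, -4.2], [85, 25, -3, -2, -2.3, 3.1, -4.1]])

```text
time: 3.8
ee_pos: [0.4232, 0.2236, 0.2979]
ee_rot: [0.428, 0.717, 0.476, 0.275]
contact_force: [1.0, -0.2, 0.0]
finger_gap: 0.998
```

Run:
```python
from plan import *
o=ctrl.get_obs(); print(np.round(o["qpos"],3)); p,q=now(); m=q.as_matrix()
print(p, np.hypot(*p[:2]), np.degrees(np.arctan2(p[1],p[0])),"pitch",np.degrees(np.arcsin(-m[2,2])),"x",m[:,0].round(3),"az tool",np.degrees(np.arctan2(m[1,2],m[0,2])))
print([a for a in dir(ctrl) if a[0]!='_'])
```

```text
[ 0.455 -0.441 -1.087 -0.239  0.049 -0.006]
[0.42319744 0.22363215 0.29789172] 0.4786516604203134 27.853520958540052 pitch 23.237082708511746 x [-0.482  0.876  0.014] az tool 29.13072697448467
['IKError', 'calibration', 'cut_out', 'get_obs', 'hand_in', 'hold_point_z', 'look_for', 'snapshot', 'tip_of']
```

```bash
cat >> plan.py <<'E'
CUP=np.array([.4638,.253,0])
def grasp(yaw,p,zg=.054,over=.005,back=0,dz=0,c=CUP):
    "TCP pose with grasp point at height zg on the cup axis (+over), backed off along tool by back, raised dz"
    Q=Rot(yaw,p,0); return c+[0,0,zg+dz]+Q.apply([0,0,.0187+over-back]),Q
E
python3 - <<'E'
from plan import *
A=now(); B=grasp(-10,18,back=.13,dz=.1)
print(B[0]); emit(lin(A,B,9),85)
E
```

```text
[0.36423859 0.27055536 0.18684851]
max 15.394804318340652 4.41
[[85,8,-13,2,-0.6,-4.1,1.4],[85,7,-13,1,-0.6,-4,1.5],[85,7,-13,1,-0.6,-4.1,1.4],[85,7,-13,0,-0.6,-4.1,1.5],[85,6,-13,-1,-0.5,-4,1.4]]
[[85,6,-14,-1,-0.6,-4.1,1.4],[85,6,-14,-2,-0.6,-4.1,1.5],[85,5,-14,-2,-0.6,-4,1.4],[85,5,-14,-3,-0.6,-4.1,1.5],[85,0,0,0,0,0,0]]
```

Call:
jog_arm(increments=[[85, 8, -13, 2, -0.6, -4.1, 1.4], [85, 7, -13, 1, -0.6, -4, 1.5], [85, 7, -13, 1, -0.6, -4.1, 1.4], [85, 7, -13, 0, -0.6, -4.1, 1.5], [85, 6, -13, -1, -0.5, -4, 1.4]])

```text
time: 4.22
ee_pos: [0.3981, 0.2542, 0.2584]
ee_rot: [0.543, 0.626, 0.421, 0.369]
contact_force: [1.3, 0.1, -1.6]
finger_gap: 0.997
```

Call:
jog_arm(increments=[[85, 6, -14, -1, -0.6, -4.1, 1.4], [85, 6, -14, -2, -0.6, -4.1, 1.5], [85, 5, -14, -2, -0.6, -4, 1.4], [85, 5, -14, -3, -0.6, -4.1, 1.5], [85, 0, 0, 0, 0, 0, 0]])

```text
time: 4.63
ee_pos: [0.3731, 0.2742, 0.2098]
ee_rot: [0.612, 0.547, 0.372, 0.434]
contact_force: [0.2, 1.7, -1.2]
finger_gap: 0.995
```

```bash
cat >> plan.py <<'E'
def st():
    o=ctrl.get_obs(); p,q=now(); m=q.as_matrix()
    print("t",round(o["time"],2),"q",np.round(o["qpos"],3),"p",p.round(4),"pitch %.1f yaw %.1f xz %.3f"%(np.degrees(np.arcsin(-m[2,2])),np.degrees(np.arctan2(m[1,2],m[0,2])),m[2,0]),"gap",round(o["finger_gap"],3),"F",np.round(o["contact_force"],1))
E
python3 - <<'E'
from plan import *
st()
A=now(); B=grasp(-10,18,back=.13,dz=.1)
emit(lin(A,B,5),85)
E
```

```text
t 4.63 q [ 1.287  0.128 -0.854  0.204 -1.188  1.138] p [0.3731 0.2742 0.2098] pitch 20.3 yaw -7.7 xz -0.020 gap 0.995 F [ 0.2  1.7 -1.2]
max 5.0990195135927845 0.81
[[85,-1,-5,0,-0.4,-0.4,0.4],[85,-1,-5,0,-0.5,-0.5,0.4],[85,-1,-5,0,-0.4,-0.4,0.4],[85,-1,-5,0,-0.5,-0.5,0.4],[85,-1,-4,0,-0.4,-0.4,0.4]]
```

Call:
jog_arm(increments=[[85, -1, -5, 0, -0.4, -0.4, 0.4], [85, -1, -5, 0, -0.5, -0.5, 0.4], [85, -1, -5, 0, -0.4, -0.4, 0.4], [85, -1, -5, 0, -0.5, -0.5, 0.4], [85, -1, -4, 0, -0.4, -0.4, 0.4]])

```text
time: 5.05
ee_pos: [0.3655, 0.2673, 0.1892]
ee_rot: [0.622, 0.517, 0.38, 0.449]
contact_force: [1.0, -0.7, -0.6]
finger_gap: 0.995
```

```bash
cat > kin.py <<'E'
from plan import *
from scipy.optimize import least_squares
LO=np.array([-2.72,-1.05,-1.09,-1.99,-1.42,-3.14]);HI=np.array([2.72,1.87,1.28,2.15,1.44,3.14])
def basis(q):
    r=np.array([np.cos(q[0]),np.sin(q[0]),0]);l=np.array([-r[1],r[0],0]);u=np.array([0,0,1.])
    d=lambda s:np.cos(s)*r-np.sin(s)*u
    s=q[1]-q[2]+q[3]; a=np.cos(q[4])*d(s)+np.sin(q[4])*l; x=-np.sin(q[4])*d(s)+np.cos(q[4])*l
    Q=R.from_matrix(np.c_[x,np.cross(a,x),a])*R.from_rotvec([0,0,q[5]])
    return np.c_[r,u,np.sin(q[1])*r+np.cos(q[1])*u,d(q[1]-q[2]),d(s),a],Q
LOG=[([-1.22,.241,.005,1.335,0,1.571],[.1716,-.4690,.2304]),([.455,-.441,-1.087,-.239,.049,-.006],[.4232,.2236,.2979]),([1.287,.128,-.854,.204,-1.188,1.138],[.3731,.2742,.2098])]
def params(extra=[]):
    L=LOG+extra; A=np.vstack([basis(q)[0] for q,_ in L]); b=np.hstack([p for _,p in L])
    return np.linalg.lstsq(np.vstack([A,1e-3*np.eye(6)]),np.r_[b,1e-3*np.array([.05,.25,.4,.35,.1,.25])],rcond=None)[0],A,b
def ik(th,p,Q,q0):
    f=lambda q:np.r_[(basis(q)[0]@th-p)*5,(basis(q)[1].inv()*Q).as_rotvec()]
    s=least_squares(f,np.clip(q0,LO+1e-3,HI-1e-3),bounds=(LO,HI)); return s.x.round(3),np.abs(s.fun).max().round(4)
E
python3 - <<'E'
from kin import *
st(); o=ctrl.get_obs(); ex=[(o["qpos"],o["ee_pos"])]
th,A,b=params(ex); print(th.round(4),np.abs(A@th-b).max())
print((basis(o["qpos"])[1].inv()*now()[1]).as_rotvec())
for y,p in((-10,18),(-15,18),(-5,18),(-10,25),(0,20),(0,25)): print(y,p,ik(th,*grasp(y,p),o["qpos"]),ik(th,*grasp(y,p,back=.13),o["qpos"])[1])
J=np.array([.5395,-.082,0])
for th0 in (18,):
  for yaw in(-30,-40,-50,-60):
    r=np.array([np.cos(np.radians(yaw)),np.sin(np.radians(yaw)),0])
    d=np.cross(r,[0,0,1.])
    for ang in(0,60,105):
        T=R.from_rotvec(r*np.radians(ang))
        u=T.apply([0,0,1.])
        G=J-d*.055+[0,0,.15]; G=G if ang else G+[0,0,.05]
        Q=T*Rot(yaw,th0,0)
        print(yaw,ang,ik(th,G+Q.apply([0,0,.0237]),Q,o["qpos"]))
emit(lin(now(),grasp(-10,18,back=.13),5),85)
E
```

```text
t 5.05 q [ 1.321  0.225 -0.848  0.265 -1.248  1.336] p [0.3655 0.2673 0.1892] pitch 18.0 yaw -9.9 xz 0.009 gap 0.995 F [ 1.  -0.7 -0.6]
[0.0029 0.2451 0.4991 0.3909 0.1078 0.3026] 0.002432811490085285
[-3.33066907e-16 -1.66533454e-16  2.77555756e-16]
-10 18 (array([ 0.975,  0.814, -0.987, -1.128, -1.051,  0.604]), np.float64(0.0)) 0.0
-15 18 (array([ 0.998,  0.758, -0.908, -0.851, -1.132,  0.765]), np.float64(0.0)) 0.0
-5 18 (array([ 0.945,  0.878, -1.052, -1.366, -0.955,  0.477]), np.float64(0.0)) 0.0
-10 25 (array([ 0.944,  0.654, -0.952, -0.788, -0.953,  0.716]), np.float64(0.0)) 0.0
0 20 (array([ 0.904,  0.869, -1.09 , -1.415, -0.841,  0.419]), np.float64(0.0123)) 0.0602
0 25 (array([ 0.876,  0.739, -1.082, -1.192, -0.77 ,  0.469]), np.float64(0.0)) 0.0348
-30 0 (array([ 0.284,  0.347, -1.015, -0.923, -0.757,  0.312]), np.float64(0.0))
-30 60 (array([ 0.206,  0.879, -1.09 , -1.799, -0.556,  1.143]), np.float64(0.1289))
-30 105 (array([ 0.193,  0.971, -1.09 , -1.99 , -0.525,  1.857]), np.float64(0.1449))
-40 0 (array([ 0.338,  0.353, -0.885, -0.67 , -0.959,  0.481]), np.float64(0.0))
-40 60 (array([ 0.243,  0.832, -1.09 , -1.719, -0.686,  1.193]), np.float64(0.0282))
-40 105 (array([ 0.244,  0.974, -1.081, -1.99 , -0.683,  1.862]), np.float64(0.1143))
-50 0 (array([ 0.364,  0.373, -0.724, -0.316, -1.116,  0.727]), np.float64(0.0))
-50 60 (array([ 0.298,  0.78 , -1.019, -1.553, -0.881,  1.259]), np.float64(0.0))
-50 105 (array([ 0.305,  1.006, -0.986, -1.99 , -0.901,  1.823]), np.float64(0.0722))
-60 0 (array([ 0.368,  0.428, -0.512,  0.186, -1.221,  1.101]), np.float64(0.0))
-60 60 (array([ 0.34 ,  0.723, -0.902, -1.285, -1.089,  1.372]), np.float64(0.0))
-60 105 (array([ 0.34 ,  1.031, -0.878, -1.99 , -1.091,  1.749]), np.float64(0.039))
max 20.8806130178211 0.14
[[85,0,-20,6,0,0,-0.1],[85,1,-19,6,0,0,-0.1],[85,0,-20,6,0,0,-0.1],[85,1,-19,6,0,0,-0.1],[85,0,-20,6,0,-0.1,-0.1]]
```

Call:
jog_arm(increments=[[85, 0, -20, 6, 0, 0, -0.1], [85, 1, -19, 6, 0, 0, -0.1], [85, 0, -20, 6, 0, 0, -0.1], [85, 1, -19, 6, 0, 0, -0.1], [85, 0, -20, 6, 0, -0.1, -0.1]])

```text
time: 5.47
ee_pos: [0.3645, 0.2705, 0.0866]
ee_rot: [0.62, 0.519, 0.378, 0.45]
contact_force: [-0.1, -0.5, 0.9]
finger_gap: 0.998
```

```bash
cat > pour.py <<'E'
from kin import *
J=np.array([.5395,-.082,0])
ZG,OV=.054,.005
def cup_frame(P,Q,pit):
    "cup origin & rotation given TCP pose, grasp pitch pit"
    C=Q*Rot(0,pit,0).inv()            # cup rotation (axis=C z), equals yaw rotation at roll 0
    g=P-Q.apply([0,0,.0187+OV]); return g-C.apply([0,0,ZG]),C
def lip_pose(yaw,pit,phi,lip):
    "TCP pose so that the lowest rim point sits at lip"
    Q=Rot(yaw,pit,phi); C=Q*Rot(0,pit,0).inv(); u=C.apply([0,0,1.])
    e=np.array([0,0,-1.])-(-u[2])*u; e/=np.linalg.norm(e)
    o=lip-.036*e-.08*u
    return o+C.apply([0,0,ZG])+Q.apply([0,0,.0187+OV]),Q,u
def low(P,Q):
    out=[]
    for z in(-.07,.0):
        for s in(-1,1):
            for y in(-.011,.011): out.append(P+Q.apply([s*.049,y,z]))
    for x in(-.0425,.0425):
        for y in(-.0425,.0425):
            for z in(-.073,-.15): out.append(P+Q.apply([x,y,z]))
    return np.array(out)
E
python3 - <<'E'
from pour import *
st(); o=ctrl.get_obs(); th,A,b=params([(o["qpos"],o["ee_pos"]),([ 1.321,0.225,-0.848,0.265,-1.248,1.336],[0.3655,0.2673,0.1892])]); print(th.round(4),np.abs(A@th-b).max())
for y,p in((-10,18),(-10,25)): print(y,p,*[ik(th,*grasp(y,p,back=k),o["qpos"]) for k in(.13,.06,0)])
for pit in(18,):
  for yaw in(-15,-25,-35,-45,-55):
    q0=o["qpos"]; u=lip_pose(yaw,pit,105,J)[2]; d=u*[1,1,0]/np.hypot(*u[:2])
    for phi in(45,75,100,115):
        P,Q,u=lip_pose(yaw,pit,phi,J-d*.018+[0,0,.117]); q,e=ik(th,P,Q,q0); q0=q
        L=low(P,Q); 
        print(yaw,phi,"tilt",np.degrees(np.arccos(u[2])).round(),"maz",np.degrees(np.arctan2(u[1],u[0])).round(),q,e,"minz f,b",L[:8,2].min().round(3),L[8:,2].min().round(3))
emit(lin(now(),grasp(-10,18,back=.0),5),85)
E
```

```text
t 5.47 q [ 1.326  0.53  -0.908 -0.082 -1.25   1.347] p [0.3645 0.2705 0.0866] pitch 18.0 yaw -10.0 xz 0.002 gap 0.998 F [-0.1 -0.5  0.9]
[4.000e-04 2.437e-01 5.039e-01 3.927e-01 1.103e-01 3.031e-01] 0.002744286490477088
-10 18 (array([ 1.325,  0.533, -0.909, -0.086, -1.249,  1.345]), np.float64(0.0)) (array([ 1.13 ,  0.683, -1.005, -0.799, -1.162,  0.847]), np.float64(0.0)) (array([ 0.977,  0.81 , -0.993, -1.13 , -1.052,  0.606]), np.float64(0.0))
-10 25 (array([ 1.27 ,  0.389, -0.892,  0.026, -1.118,  1.28 ]), np.float64(0.0)) (array([ 1.087,  0.52 , -0.961, -0.488, -1.042,  0.924]), np.float64(0.0)) (array([ 0.945,  0.649, -0.957, -0.787, -0.954,  0.718]), np.float64(0.0))
-15 45 tilt 43.0 maz -112.0 [ 0.171  0.585 -1.09  -1.254 -0.451  0.96 ] 0.0807 minz f,b 0.075 0.08
-15 75 tilt 71.0 maz -118.0 [ 0.136  0.496 -1.09  -1.17  -0.409  1.468] 0.0742 minz f,b 0.087 0.108
-15 100 tilt 94.0 maz -125.0 [ 0.094  0.426 -1.09  -1.098 -0.367  1.889] 0.0677 minz f,b 0.099 0.123
-15 115 tilt 107.0 maz -131.0 [ 0.068  0.388 -1.09  -1.053 -0.341  2.143] 0.0712 minz f,b 0.105 0.12
-25 45 tilt 43.
[... 952 characters left out ...]
7 0.108
-45 100 tilt 94.0 maz -155.0 [ 0.305  0.489 -0.873 -0.749 -1.004  2.281] 0.0 minz f,b 0.099 0.123
-45 115 tilt 107.0 maz -161.0 [ 0.299  0.471 -0.894 -0.758 -0.999  2.536] 0.0 minz f,b 0.105 0.12
-55 45 tilt 43.0 maz -152.0 [ 0.347  0.577 -0.663 -0.347 -1.163  1.637] 0.0 minz f,b 0.075 0.08
-55 75 tilt 71.0 maz -158.0 [ 0.336  0.524 -0.679 -0.328 -1.156  2.14 ] 0.0 minz f,b 0.087 0.108
-55 100 tilt 94.0 maz -165.0 [ 0.329  0.485 -0.708 -0.331 -1.152  2.563] 0.0 minz f,b 0.099 0.123
-55 115 tilt 107.0 maz -171.0 [ 0.327  0.465 -0.73  -0.336 -1.15   2.821] 0.0 minz f,b 0.105 0.12
max 26.0 0.1
[[85,0,0,26,0,0,0],[85,0,0,26,0,0,0],[85,0,0,26,0,0,-0.1],[85,0,0,26,0,0,0],[85,0,0,26,0,0,0]]
```

Call:
jog_arm(increments=[[85, 0, 0, 20, 0, 0, 0], [85, 0, 0, 20, 0, 0, 0], [85, 0, 0, 20, 0, 0, 0], [85, 0, 0, 15, 0, 0, 0], [85, 0, 0, 0, 0, 0, 0]])

```text
time: 5.88
ee_pos: [0.4289, 0.258, 0.0654]
ee_rot: [0.621, 0.518, 0.377, 0.451]
contact_force: [-0.1, -0.4, -0.8]
finger_gap: 0.995
```

Run:
```python
from plan import *
st()
a=ctrl.snapshot("top")[240:400,100:320]; b=ctrl.snapshot("side")[100:260,120:340]
cv2.imwrite("pics/c1.png",cv2.resize(np.vstack([a,b]),None,fx=1.8,fy=1.8,interpolation=cv2.INTER_CUBIC))
emit(lin(now(),grasp(-10,18,back=.0),5),85)
```

```text
t 5.88 q [ 1.133  0.664 -0.993 -0.757 -1.166  0.86 ] p [0.4289 0.258  0.0654] pitch 18.0 yaw -10.2 xz 0.001 gap 0.995 F [-0.1 -0.4 -0.8]
max 13.038404810405298 0.14
[[85,0,0,12,0,0,0],[85,1,0,13,0,0.1,0],[85,0,0,12,0,0,0],[85,0,1,13,0,0,0],[85,0,0,12,0,0.1,0.1]]
```

View pics/c1.png

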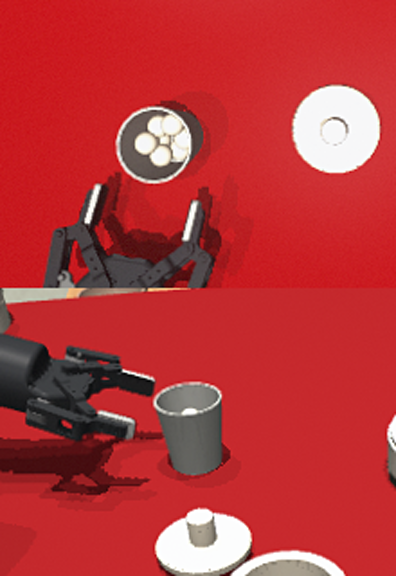

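Call:
jog_arm(increments=[[85, 0, 0, 12, 0, 0, 0], [85, 1, 0, 13, 0, 0.1, 0], [85, 0, 0, 12, 0, 0, 0], [85, 0, 1, 13, 0, 0, 0], [85, 0, 0, 12, 0, 0.1, 0.1]])

```text
time: 6.4
ee_pos: [0.4861, 0.2509, 0.0476]
ee_rot: [0.619, 0.521, 0.379, 0.449]
contact_force: [-0.8, -0.4, 0.3]
finger_gap: 0.993
```

Call:
jog_arm(increments=[[50, 0, 0, 0, 0, 0, 0], [50, 0, 0, 0, 0, 0, 0], [50, 0, 0, 0, 0, 0, 0], [50, 0, 0, 0, 0, 0, 0], [50, 0, 0, 0, 0, 0, 0]])

```text
time: 6.82
ee_pos: [0.4852, 0.25, 0.0474]
ee_rot: [0.619, 0.52, 0.379, 0.45]
contact_force: [-2.0, -2.1, 5.1]
finger_gap: 0.779
```

Run:
```python
from plan import *
st()
im={n:ctrl.snapshot(n) for n in("top","side")}
b=im["side"][100:260,120:340]
a=im["top"][240:400,100:320]
cv2.imwrite("pics/c2.png",cv2.resize(np.vstack([a,b]),None,fx=1.8,fy=1.8,interpolation=cv2.INTER_CUBIC))
```

```text
t 6.82 q [ 0.98   0.784 -0.979 -1.089 -1.054  0.608] p [0.4852 0.25   0.0474] pitch 18.0 yaw -9.9 xz 0.001 gap 0.779 F [-2.  -2.1  5.1]
```

View pics/c2.png

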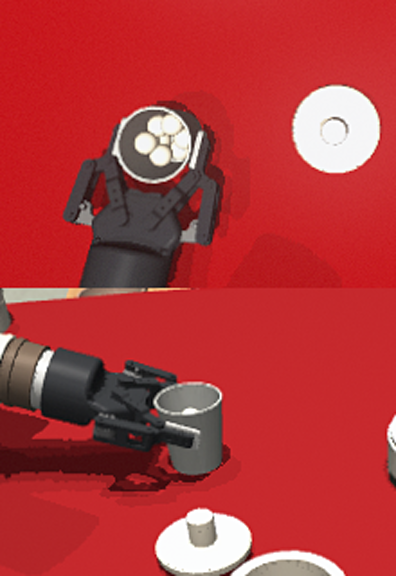

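```bash
cat > traj.py <<'E'
from pour import *
OV=.004;ZG=.0535
import pour; pour.OV=OV; pour.ZG=ZG
YAW=-40; PIT=18
u=lip_pose(YAW,PIT,100,J)[2]; D=u*[1,1,0]/np.hypot(*u[:2])
def lp(phi):
    z=np.interp(phi,[0,45,60,75,100,120],[.17,.148,.133,.127,.119,.119])
    return lip_pose(YAW,PIT,phi,J-D*.018+[0,0,z])[:2]
E
python3 - <<'E'
from traj import *
th=params([([ .53,0,0,0,0,0],[0,0,0])][:0])[0]
A=now(); U=(A[0]+[0,0,.14],A[1]); q=ctrl.get_obs()["qpos"]
B=lp(45); B0=(B[0]+[0.0,0,.02],Rot(YAW,PIT,0))
print("D",D,B0[0],B[0])
T=lin(A,U,5)+lin(U,B0,15)+lin(B0,B,10)
for i,(p,Q) in enumerate(T):
    q,e=ik(th,p,Q,q)
    if i%5==4: print(i,q,e)
emit(T,50)
E
```

```text
D [-0.86791586 -0.49671124 -0.        ] [ 0.60430929 -0.05680281  0.16591328] [ 0.60430929 -0.05680281  0.14591328]
4 [ 0.977  0.317 -0.94  -0.587 -1.052  0.604] 0.0
9 [ 0.767  0.341 -0.971 -0.677 -1.024  0.563] 0.0
14 [ 0.539  0.389 -0.952 -0.753 -0.981  0.507] 0.0
19 [ 0.321  0.448 -0.871 -0.765 -0.944  0.466] 0.0
24 [ 0.321  0.479 -0.876 -0.8   -0.944  0.858] 0.0
29 [ 0.321  0.51  -0.881 -0.836 -0.944  1.251] 0.0
max 28.460498941515414 4.5
[[50,0,27,-9,0,0,0],[50,0,26,-8,0,0,0],[50,0,27,-9,0,0,0],[50,0,27,-9,0,0,0],[50,0,26,-8,0,0,0]]
[[50,-19,2,11,0,-1.9,0.6],[50,-18,3,12,0,-1.9,0.6],[50,-18,2,12,0,-1.9,0.6],[50,-17,3,13,0,-1.9,0.7],[50,-17,3,14,0,-1.9,0.6]]
[[50,-17,3,14,0,-2,0.6],[50,-16,3,15,0,-1.9,0.6],[50,-15,4,15,0,-1.9,0.6],[50,-15,3,16,0,-1.9,0.6],[50,-15,4,16,0,-1.9,0.6]]
[[50,-13,4,17,0,-1.9,0.6],[50,-13,4,17,0,-1.9,0.7],[50,-13,4,18,0,-1.9,0.6],[50,-12,5,17,0,-1.9,0.6],[50,-11,4,19,0,-1.9,0.6]]
[[50,0,-2,0,0,0,4.5],[50,0,-2,1,0,0,4.5],[50,-1,-2,1,0,0,4.5],[50,0,-1,0,0,0,4.5],[50,-1,-2,1,0,0,4.5]]
[[50,0,-2,1,0,0,4.5],[50,-1,-2,0,0,0,4.5],[50,-1,-1,1,0,0,4.5],[50,-1,-2,0,0,0,4.5],[50,-2,-1,1,0,0,4.5]]
```

Call:
jog_arm(increments=[[50, 0, 10, -3, 0, 0, 0], [50, 0, 20, -7, 0, 0, 0], [50, 0, 27, -9, 0, 0, 0], [50, 0, 27, -9, 0, 0, 0], [50, 0, 26, -8, 0, 0, 0]])

```text
time: 7.33
ee_pos: [0.4844, 0.25, 0.1616]
ee_rot: [0.619, 0.523, 0.377, 0.449]
contact_force: [0.4, 1.6, -3.4]
finger_gap: 0.779
```

Call:
jog_arm(increments=[[50, 0, 16, -5, 0, 0, 0], [50, 0, 7, -2, 0, 0, 0], [50, 0, 0, 0, 0, 0, 0], [50, 0, 0, 0, 0, 0, 0], [50, 0, 0, 0, 0, 0, 0]])

```text
time: 7.75
ee_pos: [0.4853, 0.2496, 0.1848]
ee_rot: [0.619, 0.522, 0.377, 0.449]
contact_force: [0.2, -0.7, -3.8]
finger_gap: 0.782
```

Run:
```python
from traj import *
from fit import *
st()
im={n:ctrl.snapshot(n) for n in("top","side")}
o,C=cup_frame(*now(),PIT); print("pred cup",o,C.as_matrix()[:,2])
vis=[]
for n in im:
    v=cv2.resize(im[n],None,fx=2,fy=2)
    pts=np.vstack([circ((0,0),.08,.036),circ((0,0),0,.0275)]); w=C.apply(pts)+o
    for p in proj(n,w): cv2.circle(v,tuple((p*2).round().astype(int)),1,(255,255,0),-1)
    c=(proj(n,o+[0,0,.04])[0]*2).astype(int); vis.append(v[max(c[1]-140,0):,:][:280,max(c[0]-180,0):][:,:360])
h=min(a.shape[0] for a in vis); cv2.imwrite("pics/c3.png",np.hstack([a[:h] for a in vis]))
A=now(); B=lp(45); B0=(B[0]+[0.0,0,.02],Rot(YAW,PIT,0))
emit(lin(A,B0,15)+lin(B0,B,10),50)
```

```text
t 7.75 q [ 0.979  0.306 -0.94  -0.569 -1.05   0.607] p [0.4853 0.2496 0.1848] pitch 18.1 yaw -9.8 xz -0.001 gap 0.782 F [ 0.2 -0.7 -3.8]
pred cup [0.46403696 0.25304613 0.13805033] [0.00275585 0.00167981 0.99999479]
max 22.561028345356956 4.5
[[50,-19,2,11,0,-1.9,0.6],[50,-18,3,12,0,-1.9,0.7],[50,-18,3,12,0,-1.9,0.6],[50,-17,2,13,0,-1.9,0.6],[50,-17,4,14,0,-1.9,0.7]]
[[50,-17,3,14,0,-1.9,0.6],[50,-16,3,14,-0.1,-2,0.6],[50,-15,4,16,0,-1.9,0.6],[50,-15,4,15,0,-1.9,0.7],[50,-15,4,16,0,-1.9,0.6]]
[[50,-13,4,17,0,-1.9,0.6],[50,-13,4,17,0,-1.9,0.7],[50,-13,4,18,0,-1.9,0.6],[50,-12,5,17,0,-1.9,0.6],[50,-11,4,19,0,-1.9,0.7]]
[[50,0,-1,0,0,0,4.5],[50,0,-2,1,0,0,4.5],[50,-1,-2,1,0,0,4.5],[50,0,-2,0,0,0,4.5],[50,-1,-2,1,0,0,4.5]]
[[50,0,-2,0,0,0,4.5],[50,-1,-1,1,0,0,4.5],[50,-1,-2,1,0,0,4.5],[50,-1,-2,0,0,0,4.5],[50,-2,-1,1,0,0,4.5]]
```

View pics/c3.png

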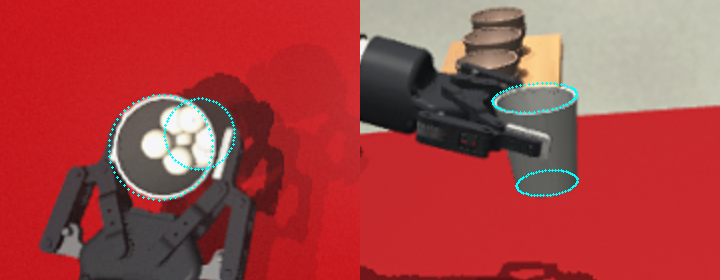

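Call:
jog_arm(increments=[[50, -19, 2, 11, 0, -1.9, 0.6], [50, -18, 3, 12, 0, -1.9, 0.7], [50, -18, 3, 12, 0, -1.9, 0.6], [50, -17, 2, 13, 0, -1.9, 0.6], [50, -17, 4, 14, 0, -1.9, 0.7]])

```text
time: 8.27
ee_pos: [0.5258, 0.147, 0.1783]
ee_rot: [0.663, 0.465, 0.336, 0.481]
contact_force: [-0.1, -0.9, -3.7]
finger_gap: 0.782
```

Call:
jog_arm(increments=[[50, -17, 3, 14, 0, -1.9, 0.6], [50, -16, 3, 14, -0.1, -2, 0.6], [50, -15, 4, 16, 0, -1.9, 0.6], [50, -15, 4, 15, 0, -1.9, 0.7], [50, -15, 4, 16, 0, -1.9, 0.6]])

```text
time: 8.68
ee_pos: [0.5646, 0.0443, 0.1722]
ee_rot: [0.701, 0.404, 0.293, 0.509]
contact_force: [-0.4, -0.3, -3.2]
finger_gap: 0.782
```

Call:
jog_arm(increments=[[50, -13, 4, 17, 0, -1.9, 0.6], [50, -13, 4, 17, 0, -1.9, 0.7], [50, -13, 4, 18, 0, -1.9, 0.6], [50, -12, 5, 17, 0, -1.9, 0.6], [50, -11, 4, 19, 0, -1.9, 0.7]])

```text
time: 9.1
ee_pos: [0.6043, -0.0578, 0.1646]
ee_rot: [0.734, 0.341, 0.248, 0.532]
contact_force: [0.7, 0.5, -3.3]
finger_gap: 0.779
```

Run:
```python
from traj import *
st()
emit(lin(now(),lp(40),10),50)
```

```text
t 9.1 q [ 0.322  0.434 -0.869 -0.743 -0.946  0.472] p [ 0.6043 -0.0578  0.1646] pitch 18.1 yaw -40.1 xz 0.001 gap 0.779 F [ 0.7  0.5 -3.3]
max 2.449489742783178 4.0
[[50,0,-2,0,0,0,4],[50,0,-2,1,0,0,4],[50,0,-2,0,0,0,4],[50,0,-2,1,0,0.1,4],[50,-1,-2,0,0,0,3.9]]
[[50,0,-1,1,0,0,4],[50,-1,-2,0,-0.1,0,4],[50,-1,-2,1,0,0,4],[50,-1,-2,0,0,0,4],[50,-1,-1,1,0,0,4]]
```

Call:
jog_arm(increments=[[50, 0, -2, 0, 0, 0, 4], [50, 0, -2, 1, 0, 0, 4], [50, 0, -2, 0, 0, 0, 4], [50, 0, -2, 1, 0, 0.1, 4], [50, -1, -2, 0, 0, 0, 3.9]])

```text
time: 9.52
ee_pos: [0.6037, -0.0557, 0.1543]
ee_rot: [0.782, 0.209, 0.338, 0.48]
contact_force: [-1.1, -0.9, -2.9]
finger_gap: 0.777
```

Call:
jog_arm(increments=[[50, 0, -1, 1, 0, 0, 4], [50, -1, -2, 0, -0.1, 0, 4], [50, -1, -2, 1, 0, 0, 4], [50, -1, -2, 0, 0, 0, 4], [50, -1, -1, 1, 0, 0, 4]])

```text
time: 9.93
ee_pos: [0.6037, -0.0553, 0.1446]
ee_rot: [0.806, 0.07, 0.416, 0.415]
contact_force: [-0.1, -0.3, -3.1]
finger_gap: 0.783
```

Run:
```python
from traj import *
st()
im={n:ctrl.snapshot(n) for n in("top","side")}
o,C=cup_frame(*now(),PIT); print("cup",o,C.as_matrix()[:,2])
vis=[]
for n in im:
    v=cv2.resize(im[n],None,fx=2,fy=2)
    w=np.vstack([C.apply(np.vstack([circ((0,0),.08,.036),circ((0,0),0,.0275)]))+o,circ(J,.092,.0365)])
    for p in proj(n,w): cv2.circle(v,tuple((p*2).round().astype(int)),1,(255,255,0),-1)
    c=(proj(n,J+[.02,0,.1])[0]*2).astype(int); vis.append(v[c[1]-190:c[1]+190,c[0]-190:c[0]+190])
cv2.imwrite("pics/c4.png",np.hstack(vis))
emit([lp(f) for f in np.arange(43,74,3)],50)
```

```text
t 9.93 q [ 0.328  0.495 -0.881 -0.817 -0.949  1.172] p [ 0.6037 -0.0553  0.1446] pitch 18.0 yaw -39.9 xz 0.613 gap 0.783 F [-0.1 -0.3 -3.1]
cup [ 0.6109172  -0.01885205  0.10949589] [-0.44470168 -0.42418387  0.7888653 ]
max 2.0 3.1
[[50,0,1,1,0,0,3.1],[50,0,1,0,0,0,3],[50,0,-1,1,0,0,3],[50,-1,0,0,0,0,3],[50,-1,0,1,0,0,3]]
[[50,-1,0,1,0,0,3],[50,-1,1,0,0,0,3],[50,1,1,0,0,0,3],[50,0,2,0,0,0,3],[50,0,1,0,0,0,3]]
[[50,0,1,0,0,0,3],[50,0,0,0,0,0,0],[50,0,0,0,0,0,0],[50,0,0,0,0,0,0],[50,0,0,0,0,0,0]]
```

View pics/c4.png

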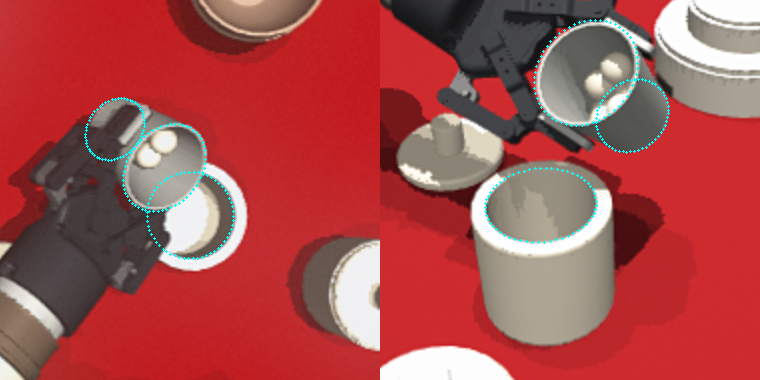

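Call:
jog_arm(increments=[[50, 0, 1, 1, 0, 0, 3.1], [50, 0, 1, 0, 0, 0, 3], [50, 0, -1, 1, 0, 0, 3], [50, -1, 0, 0, 0, 0, 3], [50, -1, 0, 1, 0, 0, 3]])

```text
time: 10.45
ee_pos: [0.6049, -0.0584, 0.1442]
ee_rot: [0.808, -0.036, 0.468, 0.357]
contact_force: [0.0, 0.9, -4.0]
finger_gap: 0.783
```

Call:
jog_arm(increments=[[50, -1, 0, 1, 0, 0, 3], [50, -1, 1, 0, 0, 0, 3], [50, 1, 1, 0, 0, 0, 3], [50, 0, 2, 0, 0, 0, 3], [50, 0, 1, 0, 0, 0, 3]])

```text
time: 10.87
ee_pos: [0.6026, -0.0633, 0.1453]
ee_rot: [0.796, -0.141, 0.51, 0.293]
contact_force: [0.3, -0.0, -3.8]
finger_gap: 0.782
```

Run:
```python
from traj import *
st()
m=now()[1]; print("phi",np.degrees((Rot(YAW,PIT,0).inv()*m).as_rotvec()))
emit([lp(f) for f in np.arange(72,121,2)],50)
im={n:ctrl.snapshot(n) for n in("top","side")}
vis=[]
for n in im:
    v=cv2.resize(im[n],None,fx=2,fy=2); c=(proj(n,J+[.02,0,.1])[0]*2).astype(int); vis.append(v[c[1]-150:c[1]+150,c[0]-150:c[0]+150])
cv2.imwrite("pics/c5.png",np.hstack(vis))
```

```text
t 10.87 q [ 0.31   0.495 -0.893 -0.843 -0.934  1.679] p [ 0.6026 -0.0633  0.1453] pitch 18.0 yaw -39.9 xz 0.895 gap 0.782 F [ 0.3 -0.  -3.8]
phi [-1.12786430e-02  7.64234736e-02  7.01796568e+01]
max 2.0 2.0
[[50,-1,1,0,0,-0.1,1.8],[50,0,0,0,0,0,2],[50,0,1,0,0,0,2],[50,1,1,0,0,0,2],[50,0,1,0,0,0,2]]
[[50,0,1,0,0,0,2],[50,1,1,0,0,0,2],[50,0,2,0,0,0,2],[50,0,1,-1,0,0,2],[50,0,1,0,0,0,2]]
[[50,1,1,0,0,0,2],[50,0,1,0,0,0,2],[50,0,1,0,0,0,2],[50,0,1,0,0,0,2],[50,1,1,0,0,0,2]]
[[50,1,1,-1,0,0,2],[50,0,2,0,0,0,2],[50,1,1,-1,0,0,2],[50,1,1,0,0,0,2],[50,1,1,0,0,0,2]]
[[50,1,1,-1,0,0,2],[50,0,1,0,0,0,2],[50,1,1,-1,0,0,2],[50,1,1,0,0,0,2],[50,1,1,-1,0,0,2]]
```

View pics/c5.png

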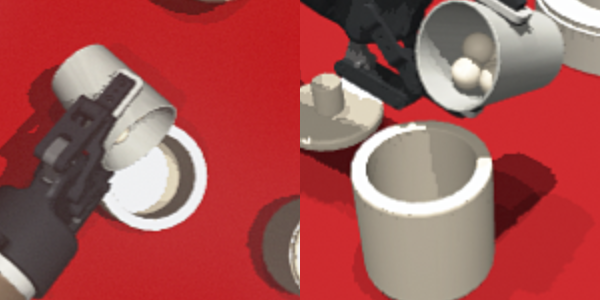

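Call:
jog_arm(increments=[[50, -1, 1, 0, 0, -0.1, 1.8], [50, 0, 0, 0, 0, 0, 2], [50, 0, 1, 0, 0, 0, 2], [50, 1, 1, 0, 0, 0, 2], [50, 0, 1, 0, 0, 0, 2]])

```text
time: 11.38
ee_pos: [0.6006, -0.0663, 0.1468]
ee_rot: [0.782, -0.209, 0.533, 0.248]
contact_force: [-0.2, 0.5, -3.7]
finger_gap: 0.779
```

Call:
jog_arm(increments=[[50, 0, 1, 0, 0, 0, 2], [50, 1, 1, 0, 0, 0, 2], [50, 0, 2, 0, 0, 0, 2], [50, 0, 1, -1, 0, 0, 2], [50, 0, 1, 0, 0, 0, 2]])

```text
time: 11.8
ee_pos: [0.5963, -0.0706, 0.1485]
ee_rot: [0.761, -0.276, 0.552, 0.201]
contact_force: [-0.5, 0.8, -2.7]
finger_gap: 0.779
```

Call:
jog_arm(increments=[[50, 1, 1, 0, 0, 0, 2], [50, 0, 1, 0, 0, 0, 2], [50, 0, 1, 0, 0, 0, 2], [50, 0, 1, 0, 0, 0, 2], [50, 1, 1, 0, 0, 0, 2]])

```text
time: 12.22
ee_pos: [0.5935, -0.0748, 0.1499]
ee_rot: [0.734, -0.341, 0.567, 0.152]
contact_force: [-0.4, 0.1, -2.8]
finger_gap: 0.775
```

Call:
jog_arm(increments=[[50, 1, 1, -1, 0, 0, 2], [50, 0, 2, 0, 0, 0, 2], [50, 1, 1, -1, 0, 0, 2], [50, 1, 1, 0, 0, 0, 2], [50, 1, 1, 0, 0, 0, 2]])

```text
time: 12.63
ee_pos: [0.5885, -0.0793, 0.1535]
ee_rot: [0.701, -0.404, 0.579, 0.102]
contact_force: [0.1, 0.3, -2.1]
finger_gap: 0.779
```

Call:
jog_arm(increments=[[50, 1, 1, -1, 0, 0, 2], [50, 0, 1, 0, 0, 0, 2], [50, 1, 1, -1, 0, 0, 2], [50, 1, 1, 0, 0, 0, 2], [50, 1, 1, -1, 0, 0, 2]])

```text
time: 13.05
ee_pos: [0.5828, -0.0826, 0.1561]
ee_rot: [0.663, -0.464, 0.586, 0.051]
contact_force: [0.5, -0.1, -2.3]
finger_gap: 0.779
```

Call:
jog_arm(increments=[[50, 0, 0, 0, 0, 0, 0], [50, 0, 0, 0, 0, 0, 0], [50, 0, 0, 0, 0, 0, 0], [50, 0, 0, 0, 0, 0, 0], [50, 0, 0, 0, 0, 0, 0]])

```text
time: 13.47
ee_pos: [0.5828, -0.0825, 0.1561]
ee_rot: [0.663, -0.464, 0.586, 0.051]
contact_force: [-0.4, -0.3, -1.8]
finger_gap: 0.78
```

Run:
```python
from traj import *
st()
im={n:ctrl.snapshot(n) for n in("top","side")}
print(len([d for d in ctrl.look_for("top","ball0_center") if d["p"]>.3]),len([d for d in ctrl.look_for("side","ball0_center") if d["p"]>.3]))
vis=[]
for n in im:
    v=cv2.resize(im[n],None,fx=2,fy=2); c=(proj(n,J+[.02,0,.1])[0]*2).astype(int); vis.append(v[c[1]-150:c[1]+150,c[0]-150:c[0]+150])
cv2.imwrite("pics/c6.png",np.hstack(vis))
```

```text
t 13.47 q [ 0.277  0.45  -0.953 -0.879 -0.906  2.522] p [ 0.5828 -0.0825  0.1561] pitch 18.0 yaw -39.9 xz 0.823 gap 0.78 F [-0.4 -0.3 -1.8]
0 0
```

View pics/c6.png

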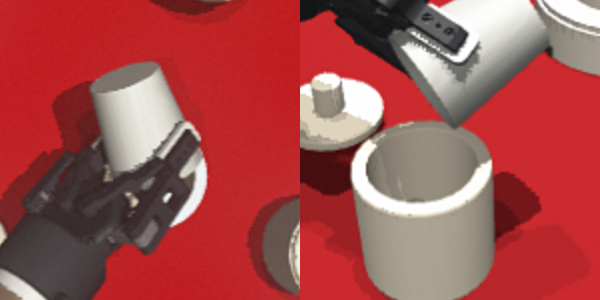

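Run:
```python
from traj import *
T=[lp(f) for f in (123,126,129,132)]; T.append(T[-1])
T+=[lp(f) for f in np.arange(126,35,-6)]; 
B=lp(45);T+=lin(T[-1],(B[0]+[0,0,.04],Rot(YAW,PIT,0)),9)
emit(T,50)
```

```text
max 5.477225575051661 6.0
[[50,0,2,0,-0.1,0,3],[50,1,1,-1,0,0,3],[50,1,2,-1,0,0,3],[50,1,1,-1,0,0,3],[50,0,0,0,0,0,0]]
[[50,-2,-3,2,0,0,-6],[50,-2,-2,1,0,0,-6],[50,-3,-3,2,0,0,-6],[50,-3,-3,1,0,0,-6],[50,-2,-3,1,0,0,-6]]
[[50,-2,-3,1,0,0,-6],[50,-1,-3,0,0,0,-6],[50,-1,-4,1,0,0,-6],[50,-1,-3,0,0,0,-6],[50,-1,-2,0,0,0,-6]]
[[50,0,-3,0,0,0,-6],[50,-1,-2,0,0,0,-6],[50,2,-1,-1,0,0,-6],[50,2,0,-1,0,0,-6],[50,0,-1,-1,0,0,-6]]
[[50,-1,-1,0,0,0,-6],[50,2,4,-2,0,0,-4],[50,3,4,-1,0,0,-4],[50,2,4,-1,0,0,-4],[50,2,4,-2,0,0,-4]]
[[50,1,4,-1,0,0,-4],[50,1,4,-1,0,0,-4],[50,1,5,-2,0,0,-4],[50,1,4,-1,0,0,-4],[50,0,5,-1,0,0,-4]]
```

Call:
jog_arm(increments=[[50, 0, 2, 0, -0.1, 0, 3], [50, 1, 1, -1, 0, 0, 3], [50, 1, 2, -1, 0, 0, 3], [50, 1, 1, -1, 0, 0, 3], [50, 0, 0, 0, 0, 0, 0]])

```text
time: 14.08
ee_pos: [0.5756, -0.0858, 0.1561]
ee_rot: [0.61, -0.531, 0.587, -0.01]
contact_force: [-1.0, -0.5, -1.8]
finger_gap: 0.78
```

Call:
jog_arm(increments=[[50, -2, -3, 2, 0, 0, -6], [50, -2, -2, 1, 0, 0, -6], [50, -3, -3, 2, 0, 0, -6], [50, -3, -3, 1, 0, 0, -6], [50, -2, -3, 1, 0, 0, -6]])

```text
time: 14.5
ee_pos: [0.592, -0.0754, 0.1506]
ee_rot: [0.728, -0.353, 0.57, 0.144]
contact_force: [-0.1, -0.1, -1.9]
finger_gap: 0.777
```

Call:
jog_arm(increments=[[50, -2, -3, 1, 0, 0, -6], [50, -1, -3, 0, 0, 0, -6], [50, -1, -4, 1, 0, 0, -6], [50, -1, -3, 0, 0, 0, -6], [50, -1, -2, 0, 0, 0, -6]])

```text
time: 14.92
ee_pos: [0.602, -0.0638, 0.1447]
ee_rot: [0.795, -0.152, 0.513, 0.286]
contact_force: [-0.6, 0.1, -1.6]
finger_gap: 0.776
```

Call:
jog_arm(increments=[[50, 0, -3, 0, 0, 0, -6], [50, -1, -2, 0, 0, 0, -6], [50, 2, -1, -1, 0, 0, -6], [50, 2, 0, -1, 0, 0, -6], [50, 0, -1, -1, 0, 0, -6]])

```text
time: 15.33
ee_pos: [0.6048, -0.0558, 0.1454]
ee_rot: [0.807, 0.058, 0.422, 0.409]
contact_force: [0.3, 0.3, -2.2]
finger_gap: 0.776
```

Call:
jog_arm(increments=[[50, -1, -1, 0, 0, 0, -6], [50, 2, 4, -2, 0, 0, -4], [50, 3, 4, -1, 0, 0, -4], [50, 2, 4, -1, 0, 0, -4], [50, 2, 4, -2, 0, 0, -4]])

```text
time: 15.75
ee_pos: [0.6039, -0.0559, 0.1631]
ee_rot: [0.781, 0.211, 0.336, 0.482]
contact_force: [0.7, -0.4, -2.4]
finger_gap: 0.78
```

Call:
jog_arm(increments=[[50, 1, 4, -1, 0, 0, -4], [50, 1, 4, -1, 0, 0, -4], [50, 1, 5, -2, 0, 0, -4], [50, 1, 4, -1, 0, 0, -4], [50, 0, 5, -1, 0, 0, -4]])

```text
time: 16.17
ee_pos: [0.6045, -0.057, 0.1863]
ee_rot: [0.733, 0.343, 0.247, 0.533]
contact_force: [-0.2, 0.2, -1.5]
finger_gap: 0.779
```

Run:
```python
from traj import *
st()
im={n:ctrl.snapshot(n) for n in("top","side")}
o,C=cup_frame(*now(),PIT); print("cup",o,C.as_matrix()[:,2])
vis=[]
for n in im:
    v=cv2.resize(im[n],None,fx=2,fy=2)
    w=np.vstack([C.apply(np.vstack([circ((0,0),.08,.036),circ((0,0),0,.0275)]))+o,circ(J,.092,.047)])
    for p in proj(n,w): cv2.circle(v,tuple((p*2).round().astype(int)),1,(255,255,0),-1)
    c=(proj(n,J+[.02,0,.1])[0]*2).astype(int); vis.append(v[c[1]-190:c[1]+190,c[0]-190:c[0]+190])
cv2.imwrite("pics/c7.png",np.hstack(vis))
```

```text
t 16.17 q [ 0.323  0.373 -0.857 -0.672 -0.946  0.464] p [ 0.6045 -0.057   0.1863] pitch 18.0 yaw -40.0 xz -0.004 gap 0.779 F [-0.2  0.2 -1.5]
cup [ 0.58832812 -0.04315293  0.14064842] [-1.28114738e-03 -8.35213172e-04  9.99998831e-01]
```

View pics/c7.png

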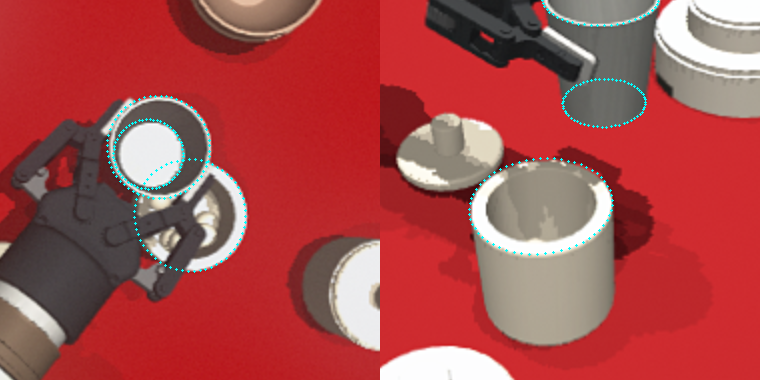

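Run:
```python
from traj import *
A=now(); G=(np.array([.4852,.250,.0479]),Rot(-9.9,18,0)); H=(G[0]+[0,0,.14],G[1])
emit(lin(A,H,15)+lin(H,(G[0]+[0,0,.015],G[1]),5),50)
```

```text
max 25.298221281347036 2.12
[[50,11,-6,-18,0,1.9,-0.6],[50,11,-6,-18,0,1.9,-0.7],[50,12,-5,-18,0,1.9,-0.6],[50,12,-6,-17,0,1.9,-0.6],[50,13,-5,-17,0,1.9,-0.6]]
[[50,14,-6,-16,0,2,-0.7],[50,14,-5,-16,0,1.9,-0.6],[50,15,-5,-15,0,1.9,-0.6],[50,16,-4,-15,0,1.9,-0.6],[50,16,-5,-15,0,1.9,-0.7]]
[[50,16,-4,-13,0,1.9,-0.6],[50,17,-5,-14,0,1.9,-0.6],[50,18,-4,-12,0,1.9,-0.6],[50,18,-4,-12,0,1.9,-0.6],[50,18,-3,-12,0,1.9,-0.7]]
[[50,0,-24,8,0,0,0],[50,0,-24,8,0,0,0],[50,0,-24,7,0,0,0],[50,0,-23,8,0,0,0],[50,0,-24,8,0,0,0]]
```

Call:
jog_arm(increments=[[50, 11, -6, -18, 0, 1.9, -0.6], [50, 11, -6, -18, 0, 1.9, -0.7], [50, 12, -5, -18, 0, 1.9, -0.6], [50, 12, -6, -17, 0, 1.9, -0.6], [50, 13, -5, -17, 0, 1.9, -0.6]])

```text
time: 16.68
ee_pos: [0.5638, 0.0457, 0.1864]
ee_rot: [0.701, 0.404, 0.294, 0.508]
contact_force: [0.2, 0.1, -1.6]
finger_gap: 0.783
```

Call:
jog_arm(increments=[[50, 14, -6, -16, 0, 2, -0.7], [50, 14, -5, -16, 0, 1.9, -0.6], [50, 15, -5, -15, 0, 1.9, -0.6], [50, 16, -4, -15, 0, 1.9, -0.6], [50, 16, -5, -15, 0, 1.9, -0.7]])

```text
time: 17.1
ee_pos: [0.524, 0.149, 0.1868]
ee_rot: [0.662, 0.465, 0.338, 0.481]
contact_force: [-0.8, 0.9, -0.8]
finger_gap: 0.781
```

Call:
jog_arm(increments=[[50, 16, -4, -13, 0, 1.9, -0.6], [50, 17, -5, -14, 0, 1.9, -0.6], [50, 18, -4, -12, 0, 1.9, -0.6], [50, 18, -4, -12, 0, 1.9, -0.6], [50, 18, -3, -12, 0, 1.9, -0.7]])

```text
time: 17.52
ee_pos: [0.4841, 0.251, 0.187]
ee_rot: [0.619, 0.521, 0.378, 0.449]
contact_force: [0.2, 1.0, -1.8]
finger_gap: 0.778
```

Call:
jog_arm(increments=[[50, 0, -24, 8, 0, 0, 0], [50, 0, -24, 8, 0, 0, 0], [50, 0, -24, 7, 0, 0, 0], [50, 0, -23, 8, 0, 0, 0], [50, 0, -24, 8, 0, 0, 0]])

```text
time: 17.93
ee_pos: [0.485, 0.2502, 0.0612]
ee_rot: [0.62, 0.52, 0.379, 0.45]
contact_force: [0.2, 0.0, -1.7]
finger_gap: 0.782
```

Run:
```python
from traj import *
st(); G=(np.array([.4852,.250,.0479]),Rot(-9.9,18,0)); print(cup_frame(*now(),PIT)[1].as_matrix()[:,2])
emit(lin(now(),G,5),50)
```

```text
t 17.93 q [ 0.981  0.734 -0.982 -1.041 -1.054  0.611] p [0.485  0.2502 0.0612] pitch 18.0 yaw -9.9 xz 0.002 gap 0.782 F [ 0.2  0.  -1.7]
[-2.41016295e-04 -1.75597805e-03  9.99998429e-01]
max 3.1622776601683795 0.1
[[50,0,-3,1,0,0,0],[50,0,-2,1,0,0,0],[50,0,-3,1,0,0,-0.1],[50,0,-2,0,0,0,0],[50,0,-3,1,0,0,0]]
```

Call:
jog_arm(increments=[[50, 0, -3, 1, 0, 0, 0], [50, 0, -2, 1, 0, 0, 0], [50, 0, -3, 1, 0, 0, 0], [50, 0, -2, 0, 0, 0, 0], [50, 0, -3, 1, 0, 0, 0]])

```text
time: 18.35
ee_pos: [0.4852, 0.2504, 0.0506]
ee_rot: [0.62, 0.519, 0.379, 0.45]
contact_force: [-0.5, 0.4, -0.9]
finger_gap: 0.782
```

Call:
jog_arm(increments=[[50, 0, -1, 0, 0, 0, 0], [50, 0, 0, 0, 0, 0, 0], [70, 0, 0, 0, 0, 0, 0], [75, 0, 0, 0, 0, 0, 0], [80, 0, 0, 0, 0, 0, 0]])

```text
time: 18.77
ee_pos: [0.4846, 0.2499, 0.0484]
ee_rot: [0.62, 0.52, 0.378, 0.45]
contact_force: [-0.5, 0.7, 0.1]
finger_gap: 0.933
```

Call:
jog_arm(increments=[[85, 0, 0, 0, 0, 0, 0], [85, 0, 0, 0, 0, 0, 0], [85, 0, 0, -3, 0, 0, 0], [85, 0, 0, -10, 0, 0, 0], [85, 0, 0, -20, 0, 0, 0]])

```text
time: 19.18
ee_pos: [0.4537, 0.2544, 0.0574]
ee_rot: [0.62, 0.52, 0.377, 0.451]
contact_force: [0.3, 0.8, -0.2]
finger_gap: 0.998
```

Call:
jog_arm(increments=[[85, 0, 0, -25, 0, 0, 0], [85, 0, 0, -25, 0, 0, 0], [85, 0, 0, -25, 0, 0, 0], [85, 0, 0, -20, 0, 0, 0], [85, 0, 0, 0, 0, 0, 0]])

```text
time: 19.6
ee_pos: [0.3745, 0.2699, 0.0828]
ee_rot: [0.618, 0.523, 0.376, 0.45]
contact_force: [0.7, 0.3, -0.6]
finger_gap: 0.995
```

Run:
```python
from kin import *
from fit import *
st(); I={n:ctrl.snapshot(n) for n in("top","side")}
for n in I: cv2.imwrite(f"pics/{n}8.png",I[n])
for q,s in dict(cup=(.4638,.253),jar=(.5395,-.082),lid=(.472,.085),full_jar=(.470,-.243)).items():
    print(q,*[fit(n,q,s,I[n]) for n in I])
cv2.imwrite("pics/c8.png",np.hstack([cv2.resize(I["top"][200:400,120:420],None,fx=1.3,fy=1.3),cv2.resize(I["side"][120:320,120:420],None,fx=1.3,fy=1.3)]))
# lid grasp: tool down
th=params()[0]; q=ctrl.get_obs()["qpos"]
for c in((.472,.085),(.5395,-.082)):
    az=np.degrees(np.arctan2(c[1],c[0]))
    for roll in(90,): print(ik(th,np.array([*c,.2]),Rot(az,90,roll),[np.radians(az),.3,0,1.2,0,1.57]))
B=(np.array([.472,.085,.13]),Rot(10.2,90,90)); A=now(); M=(np.array([.40,.20,.22]),Rot(-10+10,54,45))
emit(lin(A,M,12)+lin(M,B,13),85)
```

```text
t 19.6 q [ 1.295  0.543 -0.929 -0.207 -1.237  1.243] p [0.3745 0.2699 0.0828] pitch 18.2 yaw -9.9 xz -0.005 gap 0.995 F [ 0.7  0.3 -0.6]
cup (array([0.4622, 0.2521]), np.float64(0.975)) (array([0.4609, 0.2549]), np.float64(0.98))
jar (array([ 0.5398, -0.083 ]), np.float64(0.979)) (array([ 0.5396, -0.0787]), np.float64(0.957))
lid (array([0.472 , 0.0848]), np.float64(0.979)) (array([0.4714, 0.0862]), np.float64(0.896))
full_jar (array([ 0.4708, -0.2444]), np.float64(0.978)) (array([ 0.4699, -0.2414]), np.float64(0.967))
(array([ 0.178,  0.215, -0.106,  1.25 , -0.   ,  1.571]), np.float64(0.0))
(array([-0.151,  0.343,  0.069,  1.297,  0.   ,  1.571]), np.float64(0.0))
max 13.674794331177344 4.48
[[85,-5,12,-1,3.1,-0.5,3.1],[85,-5,12,-1,3,-0.6,3.1],[85,-4,12,-2,3.1,-0.5,3.1],[85,-4,12,-3,3.1,-0.5,3.2],[85,-3,13,-3,3,-0.6,3.1]]
[[85,-2,12,-4,3.1,-0.5,3.1],[85,-2,12,-4,3.1,-0.5,3.1],[85,-1,12,-5,3,-0.6,3.1],[85,0,12,-6,3.1,-0.5,3.1],[85,0,11,-6,3.1,-0.5,3.2]]
[[85,1,11,-7,3,-0.5,3.1],[85,1,11,-8,3.1,-0.6,3.1],[85,-6,6,9,1.3,-2.5,2.6],[85,-5,7,9,1.3,-2.5,2.6],[85,-5,8,9,1.3,-2.5,2.6]]
[[85,-3,7,9,1.3,-2.4,2.5],[85,-3,9,9,1.3,-2.5,2.6],[85,-3,8,9,1.3,-2.5,2.6],[85,-1,9,9,1.3,-2.5,2.6],[85,-1,9,8,1.3,-2.5,2.6]]
[[85,0,9,9,1.3,-2.5,2.6],[85,1,10,8,1.3,-2.5,2.6],[85,1,9,8,1.3,-2.5,2.6],[85,3,10,7,1.3,-2.5,2.5],[85,3,10,8,1.3,-2.5,2.6]]
```

View pics/c8.png

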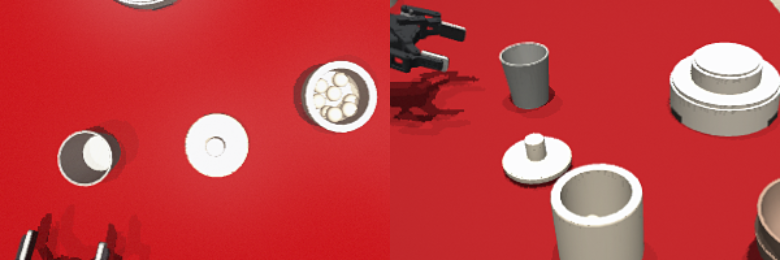

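Call:
jog_arm(increments=[[85, -5, 12, -1, 3.1, -0.5, 3.1], [85, -5, 12, -1, 3, -0.6, 3.1], [85, -4, 12, -2, 3.1, -0.5, 3.1], [85, -4, 12, -3, 3.1, -0.5, 3.2], [85, -3, 13, -3, 3, -0.6, 3.1]])

```text
time: 20.12
ee_pos: [0.3866, 0.239, 0.1394]
ee_rot: [0.749, 0.466, 0.347, 0.319]
contact_force: [0.7, -0.2, -1.4]
finger_gap: 1.001
```

Call:
jog_arm(increments=[[85, -2, 12, -4, 3.1, -0.5, 3.1], [85, -2, 12, -4, 3.1, -0.5, 3.1], [85, -1, 12, -5, 3, -0.6, 3.1], [85, 0, 12, -6, 3.1, -0.5, 3.1], [85, 0, 11, -6, 3.1, -0.5, 3.2]])

```text
time: 20.53
ee_pos: [0.3973, 0.2102, 0.1969]
ee_rot: [0.848, 0.395, 0.306, 0.176]
contact_force: [0.0, 1.1, -0.4]
finger_gap: 0.997
```

Call:
jog_arm(increments=[[85, 1, 11, -7, 3, -0.5, 3.1], [85, 1, 11, -8, 3.1, -0.6, 3.1], [85, -6, 6, 9, 1.3, -2.5, 2.6], [85, -5, 7, 9, 1.3, -2.5, 2.6], [85, -5, 8, 9, 1.3, -2.5, 2.6]])

```text
time: 20.95
ee_pos: [0.4185, 0.171, 0.1989]
ee_rot: [0.922, 0.302, 0.222, 0.093]
contact_force: [0.3, -0.1, 0.2]
finger_gap: 0.998
```

Run:
```python
from plan import *
st(); B=(np.array([.4718,.0853,.12]),Rot(10.2,90,90))
emit(lin(now(),B,15),60)
```

```text
t 20.95 q [ 0.582 -0.123 -0.591  0.707 -0.292  1.461] p [0.4185 0.171  0.1989] pitch 62.1 yaw -4.6 xz 0.354 gap 0.998 F [ 0.3 -0.1  0.2]
max 9.219544457292887 2.6
[[60,-3,5,7,0.9,-1.7,1.7],[60,-2,5,6,0.9,-1.6,1.7],[60,-2,5,7,0.8,-1.7,1.7],[60,-2,5,6,0.9,-1.6,1.7],[60,-1,6,6,0.9,-1.7,1.7]]
[[60,-1,5,7,0.8,-1.6,1.7],[60,-1,6,6,0.9,-1.7,1.7],[60,0,6,6,0.9,-1.7,1.7],[60,0,6,7,0.9,-1.6,1.7],[60,0,6,6,0.8,-1.7,1.7]]
[[60,1,6,6,0.9,-1.6,1.7],[60,1,6,6,0.9,-1.7,1.7],[60,1,6,5,0.9,-1.7,1.7],[60,2,6,6,0.9,-1.6,1.7],[60,2,6,5,0.8,-1.7,1.8]]
```

Call:
jog_arm(increments=[[60, -3, 5, 7, 0.9, -1.7, 1.7], [60, -2, 5, 6, 0.9, -1.6, 1.7], [60, -2, 5, 7, 0.8, -1.7, 1.7], [60, -2, 5, 6, 0.9, -1.6, 1.7], [60, -1, 6, 6, 0.9, -1.7, 1.7]])

```text
time: 21.37
ee_pos: [0.436, 0.142, 0.1718]
ee_rot: [0.959, 0.234, 0.149, 0.063]
contact_force: [0.1, -0.1, 0.1]
finger_gap: 0.701
```

Call:
jog_arm(increments=[[60, -1, 5, 7, 0.8, -1.6, 1.7], [60, -1, 6, 6, 0.9, -1.7, 1.7], [60, 0, 6, 6, 0.9, -1.7, 1.7], [60, 0, 6, 7, 0.9, -1.6, 1.7], [60, 0, 6, 6, 0.8, -1.7, 1.7]])

```text
time: 21.78
ee_pos: [0.4539, 0.113, 0.1445]
ee_rot: [0.983, 0.163, 0.075, 0.033]
contact_force: [0.7, 0.7, -0.3]
finger_gap: 0.706
```

Call:
jog_arm(increments=[[60, 1, 6, 6, 0.9, -1.6, 1.7], [60, 1, 6, 6, 0.9, -1.7, 1.7], [60, 1, 6, 5, 0.9, -1.7, 1.7], [60, 2, 6, 6, 0.9, -1.6, 1.7], [60, 2, 6, 5, 0.8, -1.7, 1.8]])

```text
time: 22.2
ee_pos: [0.4712, 0.085, 0.1184]
ee_rot: [0.996, 0.089, -0.001, 0.001]
contact_force: [-0.2, -0.7, -0.4]
finger_gap: 0.701
```

Run:
```python
from plan import *
st(); B=(np.array([.4718,.0853,.022]),Rot(10.2,90,90))
emit(lin(now(),B,5),60)
```

```text
t 22.2 q [ 0.18   0.283 -0.247  1.042 -0.002  1.572] p [0.4712 0.085  0.1184] pitch 89.8 yaw -114.1 xz -0.002 gap 0.701 F [-0.2 -0.7 -0.4]
max 20.0 0.1
[[60,0,0,19,0,0,0],[60,0,0,20,0.1,0,0],[60,0,0,19,0,0.1,0],[60,1,0,19,0,0,0],[60,0,0,19,0,0,0]]
```

Call:
jog_arm(increments=[[60, 0, 0, 24, 0, 0, 0], [60, 0, 0, 24, 0, 0, 0], [60, 0, 0, 22, 0, 0, 0], [60, 1, 0, 16, 0, 0, 0], [60, 0, 0, 10, 0, 0, 0]])

```text
time: 22.62
ee_pos: [0.4702, 0.0847, 0.0207]
ee_rot: [0.996, 0.09, -0.001, 0.002]
contact_force: [-0.1, 0.2, 0.2]
finger_gap: 0.7
```

Call:
jog_arm(increments=[[45, 0, 0, 0, 0, 0, 0], [35, 0, 0, 0, 0, 0, 0], [28, 0, 0, 0, 0, 0, 0], [15, 0, 0, 0, 0, 0, 0], [15, 0, 0, 0, 0, 0, 0]])

```text
time: 23.03
ee_pos: [0.4709, 0.0861, 0.0248]
ee_rot: [0.996, 0.09, -0.0, 0.001]
contact_force: [0.2, -0.4, -2.6]
finger_gap: 0.286
```

Call:
jog_arm(increments=[[15, 0, 0, 0, 0, 0, 0], [15, 0, 0, -2, 0, 0, 0], [15, 0, 0, -8, 0, 0, 0], [15, 0, 0, -20, 0, 0, 0], [15, 0, 0, -20, 0, 0, 0]])

```text
time: 23.45
ee_pos: [0.4693, 0.0862, 0.0747]
ee_rot: [0.996, 0.09, -0.003, 0.002]
contact_force: [0.9, -0.7, -3.1]
finger_gap: 0.278
```

Run:
```python
from fit import *
from plan import *
st(); I={n:ctrl.snapshot(n) for n in("top","side")}
cv2.imwrite("pics/c9.png",np.hstack([cv2.resize(I["top"][220:400,180:420],None,fx=1.6,fy=1.6),cv2.resize(I["side"][140:320,140:380],None,fx=1.6,fy=1.6)]))
```

```text
t 23.45 q [ 0.184  0.332 -0.309  0.936 -0.003  1.574] p [0.4693 0.0862 0.0747] pitch 89.6 yaw -141.6 xz -0.005 gap 0.278 F [ 0.9 -0.7 -3.1]
```

View pics/c9.png

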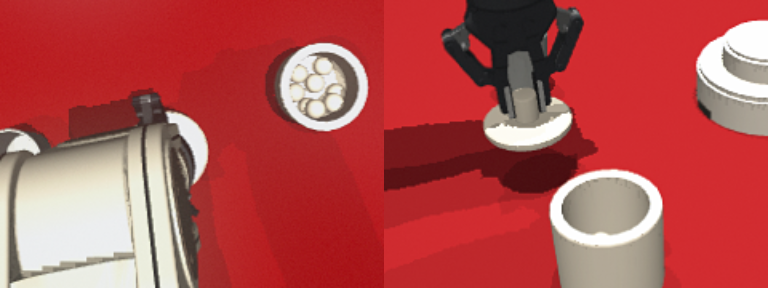

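Run:
```python
from plan import *
A=now(); q2=Rot(-8.5,90,90); U=(np.array([.4710,.0861,.150]),A[1]); B=(np.array([.5398,-.0805,.150]),q2)
emit(lin(A,U,5)+lin(U,B,12)+lin(B,(B[0]-[0,0,.015],q2),3),15)
```

```text
max 15.524174696260024 1.6
[[15,0,0,-14,0,0,0],[15,-1,0,-15,0,0,0],[15,0,0,-14,0,0,0],[15,-1,0,-15,0,0,0],[15,0,1,-14,0,0,0]]
[[15,3,14,0,0,0,1.6],[15,4,15,0,0,0,1.5],[15,4,14,0,0,-0.1,1.6],[15,4,15,0,0,0,1.6],[15,5,14,0,0,0,1.5]]
[[15,5,14,0,0.1,0,1.6],[15,5,14,0,0,-0.1,1.6],[15,6,14,0,0,0,1.6],[15,6,14,0,0,0,1.5],[15,7,13,0,0,0,1.6]]
[[15,7,13,0,0,-0.1,1.6],[15,8,13,0,0,0,1.5],[15,0,0,5,0,0,0],[15,0,0,5,0,0,0],[15,0,0,5,0,0,0]]
```

Run:
```python
from plan import *
st()
for _ in range(3): ctrl.snapshot("top"); st()
```

```text
t 23.55 q [ 0.183  0.328 -0.304  0.934 -0.003  1.574] p [0.4733 0.0869 0.0778] pitch 89.7 yaw -23.0 xz 0.004 gap 0.279 F [ 1.2 -0.4 -2.4]
t 23.6 q [ 0.183  0.33  -0.307  0.932 -0.003  1.574] p [0.4722 0.0867 0.0762] pitch 89.8 yaw -45.8 xz 0.002 gap 0.279 F [ 0.   0.2 -2.7]
t 23.65 q [ 0.183  0.331 -0.309  0.932 -0.003  1.574] p [0.4709 0.0865 0.0749] pitch 89.8 yaw -99.6 xz -0.001 gap 0.282 F [ 0.1 -0.5 -2.1]
t 23.7 q [ 0.183  0.332 -0.31   0.932 -0.003  1.574] p [0.4699 0.0863 0.074 ] pitch 89.7 yaw -128.2 xz -0.003 gap 0.28 F [-0.1 -0.2 -2.5]
```

Call:
jog_arm(increments=[[15, 0, 0, -12, 0, 0, 0], [15, 0, 0, -15, 0, 0, 0], [15, 0, 0, -18, 0, 0, 0], [15, 0, 0, -18, 0, 0, 0], [15, 0, 0, -12, 0, 0, 0]])

```text
time: 24.12
ee_pos: [0.4701, 0.0865, 0.1493]
ee_rot: [0.996, 0.09, -0.002, 0.002]
contact_force: [0.9, -0.5, -2.0]
finger_gap: 0.276
```

Call:
jog_arm(increments=[[15, 3, 14, 0, 0, 0, 1.6], [15, 4, 15, 0, 0, 0, 1.5], [15, 4, 14, 0, 0, 0, 1.6], [15, 4, 15, 0, 0, 0, 1.6], [15, 5, 14, 0, 0, 0, 1.5]])

```text
time: 24.53
ee_pos: [0.4983, 0.0169, 0.1478]
ee_rot: [1.0, 0.021, -0.003, 0.002]
contact_force: [0.0, 0.1, -2.4]
finger_gap: 0.277
```

Call:
jog_arm(increments=[[15, 5, 14, 0, 0, 0, 1.6], [15, 5, 14, 0, 0, 0, 1.6], [15, 6, 14, 0, 0, 0, 1.6], [15, 6, 14, 0, 0, 0, 1.5], [15, 7, 13, 0, 0, 0, 1.6]])

```text
time: 24.95
ee_pos: [0.5266, -0.0526, 0.1479]
ee_rot: [0.999, -0.048, -0.003, 0.002]
contact_force: [0.3, -1.0, -2.8]
finger_gap: 0.282
```

Call:
jog_arm(increments=[[15, 7, 12, 0, 0, 0, 1.6], [15, 7, 10, 0, 0, 0, 1.5], [15, 1, 2, 2, 0, 0, 0], [15, 0, 0, 0, 0, 0, 0], [15, 0, 0, 0, 0, 0, 0]])

```text
time: 25.37
ee_pos: [0.5394, -0.0771, 0.1472]
ee_rot: [0.997, -0.074, -0.002, 0.001]
contact_force: [0.0, 0.4, -3.3]
finger_gap: 0.285
```

Call:
jog_arm(increments=[[15, 0, 0, 0, 0, 0, 0], [15, 0, 0, 0, 0, 0, 0], [15, 0, 0, 0, 0, 0, 0], [15, 0, 0, 0, 0, 0, 0], [15, 0, 0, 0, 0, 0, 0]])

```text
time: 25.78
ee_pos: [0.5399, -0.077, 0.1479]
ee_rot: [0.997, -0.074, -0.001, 0.002]
contact_force: [-0.2, 0.0, -1.2]
finger_gap: 0.279
```

Run:
```python
from plan import *
P=[]
for i in range(8):
    im=ctrl.snapshot(("top","side")[i%2]); P.append(now()[0]); cv2.imwrite(f"pics/h{i%2}.png",im)
print(np.round(P,4)); st()
emit([(np.array([.5398,-.0805,.13]),Rot(-8.5,90,90))],15,start=(np.mean(P,0),now()[1]))
```

```text
[[ 0.5399 -0.0771  0.1479]
 [ 0.5398 -0.0772  0.1478]
 [ 0.5399 -0.0772  0.1478]
 [ 0.5399 -0.0773  0.1477]
 [ 0.5399 -0.0773  0.1477]
 [ 0.5398 -0.0774  0.1477]
 [ 0.5399 -0.0774  0.1477]
 [ 0.5399 -0.0774  0.1477]]
t 26.18 q [-0.14   0.38  -0.023  1.17  -0.004  1.579] p [ 0.5399 -0.0774  0.1477] pitch 89.8 yaw -125.7 xz -0.002 gap 0.277 F [-0.2 -0.3 -2.8]
max 18.24828759089466 0.22
[[15,0,3,18,0.2,0.1,0],[15,0,0,0,0,0,0],[15,0,0,0,0,0,0],[15,0,0,0,0,0,0],[15,0,0,0,0,0,0]]
```

Call:
jog_arm(increments=[[15, 0, 3, 4, 0.2, 0, 0], [15, 0, 0, 6, 0, 0, 0], [15, 0, 0, 6, 0, 0, 0], [15, 0, 0, 0, 0, 0, 0], [15, 0, 0, 0, 0, 0, 0]])

```text
time: 26.6
ee_pos: [0.5387, -0.0803, 0.1308]
ee_rot: [0.997, -0.074, -0.002, -0.0]
contact_force: [-0.4, 0.5, -2.2]
finger_gap: 0.277
```

Call:
jog_arm(increments=[[15, 0, 0, 0, 0, 0, 0], [15, 0, 0, 0, 0, 0, 0], [15, 0, 0, 0, 0, 0, 0], [15, 0, 0, 0, 0, 0, 0], [15, 0, 0, 0, 0, 0, 0]])

```text
time: 27.02
ee_pos: [0.5395, -0.0803, 0.1319]
ee_rot: [0.997, -0.074, -0.001, 0.0]
contact_force: [0.2, -0.5, -2.4]
finger_gap: 0.282
```

Run:
```python
from plan import *
im=ctrl.snapshot("side"); tp=ctrl.snapshot("top"); st()
t=now()[0]
v=cv2.resize(im,None,fx=4,fy=4,interpolation=cv2.INTER_CUBIC)
z0=t[2]-.0235
for c,z,r,col in ((t,z0+.007,.045,(255,255,0)),(t,z0+.017,.045,(255,255,0)),((.5397,-.081),.092,.047,(0,255,0)),((.5397,-.081),.092,.0365,(0,255,0)),((.5397,-.081),0,.047,(0,255,0))):
    for p in proj("side",circ(c,z,r,200)): cv2.circle(v,tuple(((p+.5)*4-.5).round().astype(int)),1,col,-1)
c=(proj("side",[.54,-.08,.08])[0]*4).astype(int)
cv2.imwrite("pics/c10.png",v[c[1]-300:c[1]+300,c[0]-280:c[0]+280])
```

```text
t 27.12 q [-0.148  0.392 -0.048  1.132 -0.     1.571] p [ 0.5394 -0.0803  0.1318] pitch 89.9 yaw -178.5 xz -0.002 gap 0.281 F [-0.5  0.2 -3.4]
```

View pics/c10.png

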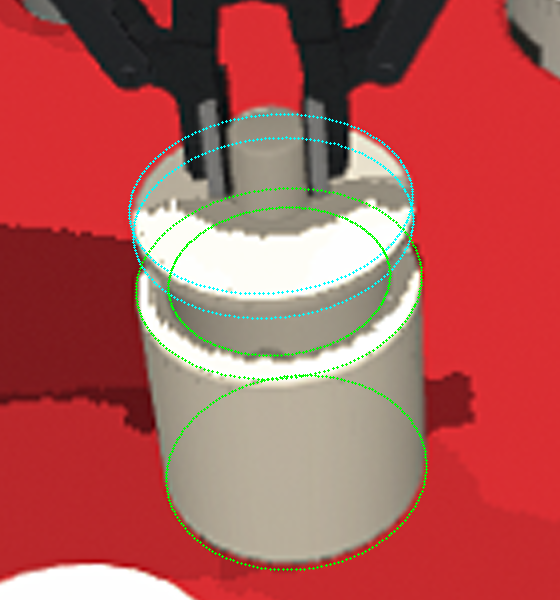

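Call:
jog_arm(increments=[[15, 0, 0, 3, 0, 0, 0], [15, 0, 0, 4, 0, 0, 0], [15, 0, 0, 4, 0, 0, 0], [15, 0, 0, 3, 0, 0, 0], [15, 0, 0, 1, 0, 0, 0]])

```text
time: 27.53
ee_pos: [0.5387, -0.0802, 0.1157]
ee_rot: [0.997, -0.074, -0.002, -0.0]
contact_force: [-0.5, -0.7, -2.6]
finger_gap: 0.281
```

Call:
jog_arm(increments=[[15, 0, 0, 1, 0, 0, 0], [15, 0, 0, 1, 0, 0, 0], [15, 0, 0, 1, 0, 0, 0], [15, 0, 0, 1, 0, 0, 0], [15, 0, 0, 0, 0, 0, 0]])

```text
time: 27.95
ee_pos: [0.5393, -0.0803, 0.1126]
ee_rot: [0.997, -0.074, -0.001, 0.0]
contact_force: [0.9, -0.6, -2.5]
finger_gap: 0.281
```

Call:
jog_arm(increments=[[15, 0, 0, 0, 0, 0, 0], [15, 0, 0, 0, 0, 0, 0], [15, 0, 0, 0, 0, 0, 0], [15, 0, 0, 0, 0, 0, 0], [15, 0, 0, 0, 0, 0, 0]])

```text
time: 28.37
ee_pos: [0.5394, -0.0804, 0.1128]
ee_rot: [0.997, -0.074, -0.001, 0.0]
contact_force: [-0.7, 0.1, -2.4]
finger_gap: 0.281
```

Call:
jog_arm(increments=[[15, 0, 0, 0.5, 0, 0, 0], [15, 0, 0, 0.5, 0, 0, 0], [15, 0, 0, 0.5, 0, 0, 0], [15, 0, 0, 0.5, 0, 0, 0], [15, 0, 0, 0, 0, 0, 0]])

```text
time: 28.78
ee_pos: [0.5392, -0.0803, 0.1105]
ee_rot: [0.997, -0.074, -0.001, 0.0]
contact_force: [-0.1, 0.1, -2.5]
finger_gap: 0.282
```

Call:
jog_arm(increments=[[15, 0, 0, 0.5, 0, 0, 0], [15, 0, 0, 0.5, 0, 0, 0], [15, 0, 0, 0.5, 0, 0, 0], [15, 0, 0, 0, 0, 0, 0], [15, 0, 0, 0, 0, 0, 0]])

```text
time: 29.2
ee_pos: [0.5394, -0.0803, 0.1097]
ee_rot: [0.997, -0.074, -0.001, 0.0]
contact_force: [-1.4, 0.3, 2.9]
finger_gap: 0.28
```

Call:
jog_arm(increments=[[26, 0, 0, 0, 0, 0, 0], [30, 0, 0, 0, 0, 0, 0], [36, 0, 0, 0, 0, 0, 0], [45, 0, 0, 0, 0, 0, 0], [55, 0, 0, 0, 0, 0, 0]])

```text
time: 29.62
ee_pos: [0.5395, -0.0804, 0.1092]
ee_rot: [0.997, -0.074, -0.001, 0.0]
contact_force: [-0.1, -0.3, -0.5]
finger_gap: 0.638
```

Call:
jog_arm(increments=[[60, 0, 0, 0, 0, 0, 0], [60, 0, 0, -4, 0, 0, 0], [60, 0, 0, -12, 0, 0, 0], [60, 0, 0, -25, 0, 0, 0], [60, 0, 0, -30, 0, 0, 0]])

```text
time: 30.03
ee_pos: [0.5379, -0.0801, 0.1793]
ee_rot: [0.997, -0.074, -0.003, -0.0]
contact_force: [1.0, 0.1, -0.4]
finger_gap: 0.699
```

Call:
jog_arm(increments=[[60, -25, 0, -30, 0, 0, 0], [60, -30, 0, -25, 0, 0, 0], [60, -30, 0, -10, 0, 0, 0], [60, -30, 0, 0, 0, 0, 0], [60, -25, 0, 0, 0, 0, 0]])

```text
time: 30.45
ee_pos: [0.3999, -0.0595, 0.2469]
ee_rot: [0.997, -0.074, 0.0, 0.0]
contact_force: [-1.3, 0.6, 0.1]
finger_gap: 0.701
```

Call:
jog_arm(increments=[[60, 0, 0, 0, 0, 0, 0], [60, 0, 0, 0, 0, 0, 0], [60, 0, 0, 0, 0, 0, 0], [60, 0, 0, 0, 0, 0, 0], [60, 0, 0, 0, 0, 0, 0]])

```text
time: 30.87
ee_pos: [0.402, -0.0598, 0.2453]
ee_rot: [0.997, -0.074, -0.001, 0.0]
contact_force: [-0.0, 0.4, -0.4]
finger_gap: 0.704
```

Run:
```python
from fit import *
from plan import *
st(); I={n:ctrl.snapshot(n) for n in("top","side")}
for n in I: cv2.imwrite(f"pics/{n}9.png",I[n])
PROF["lidded"]=PROF["full_jar"]
PROF["knob"]=[(.102,.013),(.131,.013)]
for q,s in dict(lidded=(.5397,-.081),cup=(.462,.253),full_jar=(.470,-.243)).items(): print(q,*[fit(n,q,s,I[n]) for n in I])
# lower-than-full-seat test: try lid raised by dz
for dz in(-.004,-.002,0,.002,.004,.007):
    PROF["x"]=[(0,.047),(.092,.047),(.092,.045),(.102+dz,.045),(.102+dz,.013),(.131+dz,.013)]
    print(dz,*[fit(n,"x",(.5397,-.081),I[n]) for n in I])
```

```text
t 30.87 q [-0.148  0.05  -0.184  1.338 -0.     1.571] p [ 0.402  -0.0598  0.2453] pitch 89.9 yaw 178.8 xz -0.002 gap 0.704 F [-0.   0.4 -0.4]
lidded (array([ 0.5398, -0.0831]), np.float64(0.98)) (array([ 0.5396, -0.079 ]), np.float64(0.979))
cup (array([0.4623, 0.252 ]), np.float64(0.975)) (array([0.4609, 0.2548]), np.float64(0.98))
full_jar (array([ 0.4708, -0.2441]), np.float64(0.974)) (array([ 0.4699, -0.2414]), np.float64(0.967))Traceback (most recent call last):
  File "<stdin>", line 11, in <module>
  File "fit.py", line 16, in fit
    m0=cv2.dilate(sil(n,seed,PROF[q],1,z0),np.ones((9,9)))>0
                  ~~~^^^^^^^^^^^^^^^^^^^^^
  File "fit.py", line 8, in sil
    p=np.vstack([proj(n,circ(c,a[0]+z0,a[1])),proj(n,circ(c,b[0]+z0,b[1]))])
                                              ~~~~^^^^^^^^^^^^^^^^^^^^^^^^
  File "h.py", line 14, in proj
    K,D,T=cam(n); P=np.atleast_2d(P).astype(float)
          ~~~^^^
  File "h.py", line 5, in cam
    c=ctrl.calibration(n); f=240/np.tan(np.radians(c["fov_y"])/2)
ValueError: time passes only in moves, steps and waits
```

```bash
python3 -c "
from bench import ctrl
print(ctrl.hand_in())"
```

```text
the job is handed in; nothing more can be done
None
```

I poured all eight balls into the open jar and stood the beaker back upright on the bench. I then set the lid on the jar, released it, backed the arm clear and handed the job in at about 31 s; no verdict was given.

- **Balls:** The picture after the pour shows the beaker empty, the balls in the jar and none on the bench. I did not count eight, but the wrist load dropped by about 1.6 N, which is what eight balls weigh.
- **Lid:** It met the rim gently at about 5 N. The tool height there was within 0.2 mm of what a fully seated lid should give.
- **Final fit:** A model of the jar with its lid seated overlaps the last pictures by 0.98 in both cameras. The jar has moved less than 1 mm. The beaker model also fits upright (0.975 and 0.98), about 2 mm from where it started.
- **Bystanders:** The other jar is unmoved. I did not re-measure the bowls after the start, but nothing went near them.
- **Disagreements:** The two cameras differ by about 4 mm on the jar's y position, the same at the start and at the end. I put that down to calibration, and the lid and jar overlays agreed to about 1 mm.
- **Check that failed:** A last test comparing other lid heights stopped with an error, apparently a cap on calls made without moving. I had also used all 12 picture views, so I did not look at the final scene by eye.

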